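Pack the copying masks and latch the case

ROBOT

A 7-joint arm with a two-finger parallel gripper is mounted at the origin on the work surface. World frame = base frame: x ahead of the robot, y to its left, z up, the work surface at z = 0. Lengths are in mm, angles in rad, forces in N, time in s.
With the tool pointing down it reaches from about 425 to 875 mm from the base axis. Payload 9.9 kg.
Tool frame: the origin (TCP) lies midway between the tips of the shut fingers; the grasp point (between the pads) lies 19 mm behind it (manip.tcp_to_grasp is the distance from the TCP to the grasp point, in mm); z points along the fingers, y is the line along which they close (so a half turn about z gives the same grasp; the last joint's range is limited). The gripper opens to 85 mm and grips with 20 to 120 N. Pads are 22 mm wide; open, the fingers measure 114 mm over their backs; the gripper's body (76 mm by 85 mm) begins 54 mm behind the grasp point. The pads swing forward as they close: fully open they stand 13 mm farther back than shut.
Start: joints at [-1.333, 0.576, 0.025, 1.437, -0.015, 1.129, -0.057], TCP at [213.478, 640.356, 231.289] pointing down, gripper open.
Joint ranges: [-2.76, 2.76], [-0.34, 2.15], [-1.52, 1.57], [0.19, 2.46], [-1.09, 4.23], [0.17, 1.99], [-2.82, 2.82]. Speed limits (rad/s): [2.22, 2.22, 3.01, 3.01, 3.14, 3.14, 3.14].

INTERFACE

Orientations are given as a unit quaternion [w, x, y, z].
In Python, from station import monitor, eyes, order, manip gives the robot as it stands. The module is installed in compiled form; this text tells all that it offers.
- The arm moves only by the tool jog_arm, never from a script. Its argument "series" is a list of rows, each a list of 7 numbers: the shift along the tool's x, y, z in m, then the turn, a rotation vector about the tool's x, y, z in rad, then the opening, from 0 (shut) to 1 (fully open). A call has exactly 5 rows; each row shifts and turns the commanded pose from where the row before left it, along the tool's axes as they then stand; what a row does not reach is not made up. A row lasts 1/10 s, in which the tool goes at most 50 mm and 8.59 degrees, less where a joint would pass 70% of its speed; a pose out of reach is approached as far as the arm can. A call with a gripper value outside its range is refused whole. The fingers move at their own pace and stop on an object; the grip force is fixed at half the most. Time passes only in rows, so rows that do not move let the fingers close, or fill a call up. It gives the time, the measured TCP pose, the force, the opening and the grip force at its end, in the units of the state.
- monitor.get_state(): the state, without advancing time (a new reading comes with each control period).
- eyes.camera(name): name is "scene" or "top" or "wrist"; returns a dict with "img" (420x560x3 uint8, red, green, blue), "intrinsics" (3x3 intrinsics, pixels), "distortion" ([k1, k2, p1, p2, k3] as OpenCV has them; the pictures are not rectified), "T" (4x4, takes a point from camera to world coordinates). Camera axes: x right, y down, z forward; pixel columns grow to the right and rows downward; lengths in mm; the calibration is good to about 2 mm. A picture is of the moment at which its call begins. There is no depth.
- order.close_job(): hands the job in; it is judged then, once.
The state is a dict: "clock": time; "joint_positions": joint angles; "qd": joint speeds; "joint_torque": joint torques, N m; "tcp_pos": TCP position; "tcp_rot": TCP orientation; "force": force on the tool from outside, world axes, zero at the start; "ft_torque": the same for the moment, N m; "opening": opening from 0.0 (shut) to 1.0 (fully open); "grasp_force": force on a finger pad.
Only numpy, scipy, OpenCV 4.12 (cv2) and the standard library are available. Lean on these libraries where they do the work, as an engineer would, in place of code of your own. Each camera call takes 0.05 s, during which the arm holds its last target. There are 200 camera calls.

TASK

The copying session is over: slide the light panel's dimmer all the way to off and put every black mask into its own cut-out in the foam of the case, flat and fully down. Then shut the lid, hook the brass latch loop over the keeper on the lid and press the lever flat so that the case is locked. Leave the loupe, the blower and the brush where they are.

Things in the scene. Friction and masses are not known exactly. Their poses are not given: they have to be found in the camera images.
- l_big_grip (a point): black mask with a red grip rib, large L: legs 94 and 84 mm, 22 mm wide; the long leg runs along x under the rib (its middle line 4 mm to the rib's +y side), from 43 mm behind (-x) to 51 mm ahead (+x) of it; the short leg leaves the +x end towards +y. Plate 9 mm thick, under 0.12 kg. Rib on top 20 mm along x, 8 wide (y), 18 high; this point is the rib's middle, 18 mm above the mask's underside. May be absent (None).
- seat_l_big (a point): where l_big_grip stands when the red-ribbed mask is fully down in its own cut-out in the case; the mask's x and y axes then lie along those of this point.
- l_small_grip (a point): black mask with a yellow grip rib, small L: legs 63 and 53 mm, 22 mm wide; the long leg runs along x under the rib (its middle line 2 mm to the rib's +y side), from 36 mm behind (-x) to 27 mm ahead (+x) of it; the short leg leaves the +x end towards +y. Plate 9 mm thick, under 0.12 kg. Rib on top 20 mm along x, 8 wide (y), 18 high; this point is the rib's middle, 18 mm above the mask's underside. May be absent (None).
- seat_l_small (a point): where l_small_grip stands when the yellow-ribbed mask is fully down in its own cut-out in the case; the mask's x and y axes then lie along those of this point.
- plug_grip (a point): black mask with a green grip rib, small rectangle 32 (x) by 22 (y) mm, rib in its middle. Plate 9 mm thick, under 0.12 kg. Rib on top 20 mm along x, 8 wide (y), 18 high; this point is the rib's middle, 18 mm above the mask's underside. May be absent (None).
- seat_plug (a point): where plug_grip stands when the green-ribbed mask is fully down in its own cut-out in the case; the mask's x and y axes then lie along those of this point (or turned by half a turn).
- u_mask_grip (a point): black mask with a blue grip rib, U 94 (x) by 84 (y) mm, all limbs 22 mm wide; the rib stands on the +y leg (its middle line 4 mm to the rib's -y side), from 43 mm behind (-x) to 51 mm ahead (+x) of it; the cross limb is at the +x end, the other leg is 62 mm further to -y. Plate 9 mm thick, under 0.12 kg. Rib on top 20 mm along x, 8 wide (y), 18 high; this point is the rib's middle, 18 mm above the mask's underside. May be absent (None).
- seat_u_mask (a point): where u_mask_grip stands when the blue-ribbed mask is fully down in its own cut-out in the case; the mask's x and y axes then lie along those of this point.
- bar_grip (a point): black mask with an orange grip rib, straight bar 63 (x) by 22 (y) mm, rib in its middle. Plate 9 mm thick, under 0.12 kg. Rib on top 20 mm along x, 8 wide (y), 18 high; this point is the rib's middle, 18 mm above the mask's underside. May be absent (None).
- seat_bar (a point): where bar_grip stands when the orange-ribbed mask is fully down in its own cut-out in the case; the mask's x and y axes then lie along those of this point (or turned by half a turn).
- case: the case, fixed to the table: dark shell 112 mm deep (x) by 236 wide (y), walls 65 high and 6 thick, origin under its middle, latch on the middle of its -x face, lid hinged on the +x face's top edge. Inside is grey foam, floor 24 mm above the table, with webs 6 mm high and 5 mm wide round the cut-outs, which leave 2 to 3 mm of play round each mask.
- lid_hinge (a point): middle of the lid's hinge line, on the case's top back edge, 65 mm above the table; it turns with the lid: with the lid shut its x axis is level and points from the latch side to the back, y lies along the hinge. The lid is a slab 112 by 236 mm and 20 mm thick that lies above the hinge line when shut.
- lid (a joint): opening angle of the lid: 0 shut, 1.75 at most (leaning back); it stays where it is left (about 0.3 N m of hinge friction), closes under a push of about 4 N at its free edge, and its soft seal gives a millimetre or two
- keeper_seat (a point): where the loop's bar lies when hooked: in the trough of the steel keeper, an upturned J-hook 20 mm wide on the middle of the lid's front edge (axes as lid_hinge). The trough runs from the lid's front face, 15.5 mm behind this point, to an upturned lip 2.5 mm in front of it, 3 mm thick, its top 6 mm above this point. The floor slopes down to the lip.
- loop_bar (a point): middle of the cross bar of the brass latch loop, a stirrup 38 mm wide over its two side arms (5 by 5 mm, 28 mm apart inside); bar 5 mm thick, along y, 38 mm from the loop's pivots on the lever. Its sides can be pinched along y. Loop and lever are a two-link chain: drawn by the bar both turn easily (under 2 N), and they stay where they are left.
- lever_pivot (a point): pivot of the latch lever, 50 mm above the table and 15 mm in front of the case's front face, at its middle; y lies along the pivot
- lever (a joint): angle of the latch lever, a steel plate 22 mm wide (y), 42 long, 4 thick, with an 8 mm outward lip at its end: 0 hanging down flat against the case (closed), growing as its end swings out and up (1.57 level, 2.4 at most). The loop's pivots are on it 14 mm from its pivot. Loop hooked and taut, it stands at about 0.9; pressed in past about 0.35 it is over centre and stays flat.
- loop (a joint): angle of the loop on the lever: 0 when the loop points up from a flat lever; with the lever at angle a the loop leans outward from upright by (this value - a)
- dimmer (a joint): dimmer slider of the light panel, in m: 0 is off, 0.08 full light; friction about 1.5 N. The printed wedge of marks beside the track is narrowest, next to a red dot, at the off end.
- dimmer_cap (a point): middle of the dimmer's black cap, 20 (x) by 14 (y) by 22 mm high, 11 mm below its top; it slides along its y axis and off is towards -y. It stands on the aluminium strip of the white light panel, 240 (x) by 300 (y) mm and 6 mm thick, fixed to the table, on which the masks lie.
- loupe: black loupe with clear foot, 42 mm across, 42 mm high, origin under its middle; not to be touched
- blower: black rubber air blower, 58 mm across, 95 mm high, origin under its middle; not to be touched
- brush: flat brush lying on the table, 150 mm long along x, origin under its middle; not to be touched
Things that resemble listed ones, but are neither listed nor needed, are in the scene too. What is shaped like the part that bears l_small_grip but green is not meant.

How it is judged:
By the outcome, as a careful person would: the job done as asked, in the order asked, and still so for the second after the job is handed in, with the robot touching nothing.
Of l_big, l_small, plug, u_mask, bar only 3 to 5 are there at a start; the rules pass over those that are not, and their reading is None.
At some moment in a run one of l_big, l_small, plug, u_mask, bar may be knocked a few centimetres aside while the robot is not near it.
Once in a run the grip may slacken for a moment while it holds something.
It also fails if it takes over 210 s, if anything falls off the work surface, if the arm or the gripper's body presses on something with over 40 N, if the wrist force passes 120 N, or if a joint passes its speed limit or range.

## Working session

There is one attempt and no reset: what is moved stays moved. The work goes in short steps, Python scripts to look and compute and a tool call to move; the robot and the scene stay as the last step left them, time stands still between calls to the robot, and variables do not carry over. Pictures are saved under pics/ and viewed, at most 14 in all, crops included, and the job is handed in when it is done.

Besides the shell and the picture viewer there is one more tool, called after "Request:" as name(argument=value, ...) on one line, values as JSON. jog_arm: Moves the arm, as the interface text tells. Its arguments: {"type":"object","properties":{"series":{"type":"array"}},"required":["series"]}

```bash
mkdir -p pics; cat > h.py <<'E'
import numpy as np, cv2
from station import monitor, eyes, order, manip
def snap(name,fn):
    c=eyes.camera(name); cv2.imwrite('pics/'+fn+'.png',c['img'][:,:,::-1]); np.savez('pics/'+fn,**{k:np.array(c[k]) for k in('img','intrinsics','distortion','T')}); return c
def load(fn): return dict(np.load('pics/'+fn+'.npz'))
def world(c,px,z):
    p=cv2.undistortPoints(np.array(px,float).reshape(-1,1,2),c['intrinsics'],np.array(c['distortion'],float)).reshape(-1,2)
    d=np.c_[p,np.ones(len(p))]@c['T'][:3,:3].T; o=c['T'][:3,3]
    return o+d*((z-o[2])/d[:,2])[:,None]
def pix(c,P):
    Ti=np.linalg.inv(c['T']); r=cv2.Rodrigues(Ti[:3,:3])[0]
    return cv2.projectPoints(np.array(P,float).reshape(-1,1,3),r,Ti[:3,3],c['intrinsics'],np.array(c['distortion'],float))[0].reshape(-1,2)
E
python3 - <<'E'
from h import *
for n in('scene','top'):
    c=snap(n,n+'0'); print(n,c['T'].round(2).tolist(),c['intrinsics'].tolist())
    cv2.imwrite(f'pics/{n}0b.png',cv2.resize(c['img'][:,:,::-1],(800,600),interpolation=cv2.INTER_CUBIC))
s=monitor.get_state(); print(s, manip.tcp_to_grasp)
E
```

```text
scene [[-0.36, 0.74, -0.56, 1044.62], [0.93, 0.28, -0.23, 207.7], [-0.01, -0.61, -0.79, 773.22], [0.0, 0.0, 0.0, 1.0]] [[458.02017253093595, 0.0, 280.25479522745917], [0.0, 458.02017253093595, 211.17040376439252], [0.0, 0.0, 1.0]]
top [[0.02, -1.0, 0.08, 453.22], [-1.0, -0.02, 0.0, 5.59], [-0.0, -0.08, -1.0, 1250.22], [0.0, 0.0, 0.0, 1.0]] [[503.59654711883417, 0.0, 278.168656175054], [0.0, 503.59654711883417, 214.68748791531453], [0.0, 0.0, 1.0]]
{'clock': 0.1, 'joint_positions': array([-1.33279229,  0.57644671,  0.02490074,  1.43783447, -0.0150193 ,
        1.12897687, -0.05647726]), 'qd': array([-2.42038609e-04,  7.56296720e-05,  3.11674203e-04, -2.89130655e-03,
       -2.30635794e-03, -1.20816023e-03, -1.47356554e-03]), 'joint_torque': array([ 6.61055601e-03, -7.67305756e+01,  2.25784957e+00, -2.86606139e+01,
        1.58705225e-02,  8.72353557e-03,  5.03164017e-05]), 'tcp_pos': array([213.37726423, 639.96189198, 230.52727281]), 'tcp_rot': array([-7.53157730e-05,  1.60207581e-01,  9.87083068e-01, -7.36153688e-04]), 'force': array([-0.27601935,  0.73543409,  0.26180478]), 'ft_torque': array([-0.02550754, -0.04377836,  0.03358825]), 'grasp_force': 0.0, 'opening': 1.002290867302362} 18.700000000000003
```

View pics/top0b.png

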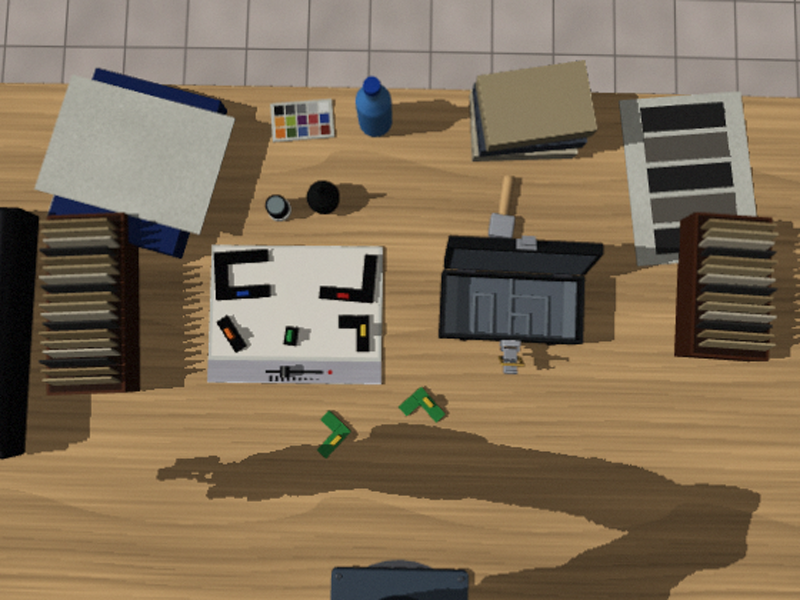

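View pics/scene0b.png

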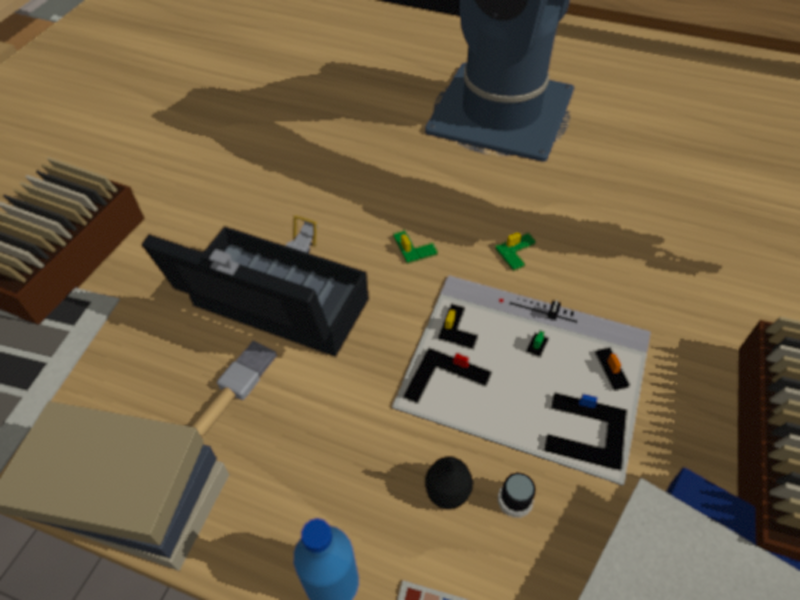

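The top view shows all five masks on the panel at 800x600 pixels: blue U (240,292), red L (343,295), orange bar (230,333), green plug (290,335) and yellow small L (362,331). The two green L shapes with yellow ribs at (425,402) and (335,440) are lookalikes. The case is at (512,305), lid open, with its latch at (510,355).

```bash
python3 - <<'E'
from h import *
from scipy.spatial.transform import Rotation as R
c=load('top0'); s=.7
f=lambda pts,z: print(world(c,np.array(pts)*s,z).round(0).tolist())
print('panel'); f([(212,246),(384,246),(382,384),(209,382)],6)
print('ribs'); f([(240,292),(343,295),(230,333),(290,335),(362,331)],24)
print('case top front'); f([(440,340),(582,344)],65)
print('cap'); f([(285,372)],28)
print('latch'); f([(510,345),(510,372)],50)
w=snap('wrist','w0'); st=monitor.get_state()
q=st['tcp_rot']; Rt=R.from_quat([q[1],q[2],q[3],q[0]]).as_matrix(); print(Rt.round(3).tolist())
T=np.eye(4);T[:3,:3]=Rt;T[:3,3]=st['tcp_pos']; np.save('Ttc.npy',np.linalg.inv(T)@w['T']); print((np.linalg.inv(T)@w['T']).round(3).tolist(), w['intrinsics'][0,0])
a=c['img'][155:280,135:280]; b=c['img'][155:280,300:430]
cv2.imwrite('pics/cr0.png',np.vstack([cv2.resize(x[:,:,::-1],(600,300) if 0 else (x.shape[1]*4,500),interpolation=cv2.INTER_CUBIC) for x in (a,)]))
E
```

```text
panel
[[657.0, 338.0, 6.0], [663.0, 36.0, 6.0], [423.0, 35.0, 6.0], [420.0, 333.0, 6.0]]
ribs
[[576.0, 281.0, 24.0], [574.0, 104.0, 24.0], [505.0, 296.0, 24.0], [504.0, 193.0, 24.0], [513.0, 70.0, 24.0]]
case top front
[[499.0, -61.0, 65.0], [497.0, -295.0, 65.0]]
cap
[[441.0, 199.0, 28.0]]
latch
[[493.0, -178.0, 50.0], [448.0, -179.0, 50.0]]
[[-0.949, 0.316, -0.0], [0.316, 0.949, -0.001], [-0.0, -0.001, -1.0]]
[[-0.0, -0.961, -0.276, 69.289], [1.0, -0.0, 0.0, -0.446], [-0.0, -0.276, 0.961, -142.019], [0.0, 0.0, 0.0, 1.0]] 347.9801930902586
```

View pics/cr0.png

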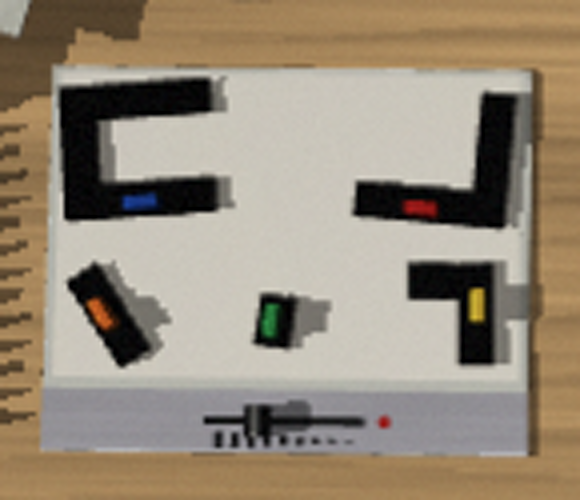

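The crop shows the five masks with these ribs: blue (140,200), red (420,208), orange (100,315), green (270,320) and yellow (476,305). The dimmer cap is at (258,420) and the red off dot is at the right (384,422), towards -y. Next I'm moving the wrist camera over the panel.

Request:
jog_arm(series=[[0,0,0,0,0,-0.107,1],[0,0,0,0,0,-0.107,1],[0,0,0,0,0,-0.107,1],[-0.028,-0.037,0,0,0,0,1],[-0.028,-0.037,0,0,0,0,1]])

```text
clock: 0.65
tcp_pos: [268.9, 565.9, 230.5]
tcp_rot: [-0.0, -0.001, 1.0, -0.0]
force: [1.4, -0.5, 0.3]
opening: 0.996
grasp_force: 0.0
```

Request:
jog_arm(series=[[-0.028,-0.037,0,0,0,0,1],[-0.028,-0.037,0,0,0,0,1],[-0.028,-0.037,0,0,0,0,1],[-0.028,-0.037,0,0,0,0,1],[-0.028,-0.037,0,0,0,0,1]])

```text
clock: 1.15
tcp_pos: [410.1, 379.5, 231.2]
tcp_rot: [-0.0, 0.0, 1.0, -0.0]
force: [0.4, -0.2, 0.6]
opening: 0.999
grasp_force: 0.0
```

Request:
jog_arm(series=[[-0.028,-0.037,0,0,0,0,1],[-0.028,-0.037,0,0,0,0,1],[-0.028,-0.037,0,0,0,0,1],[-0.028,-0.037,0,0,0,0,1],[0,0,0,0,0,0,1]])

```text
clock: 1.65
tcp_pos: [525.1, 225.7, 231.1]
tcp_rot: [0.001, 0.005, 1.0, -0.002]
force: [0.3, 0.2, -1.0]
opening: 0.999
grasp_force: 0.0
```

```bash
python3 - <<'E'
from h import *
c=snap('wrist','w1'); cv2.imwrite('pics/w1b.png',cv2.resize(c['img'][:,:,::-1],(800,600),interpolation=cv2.INTER_CUBIC)); s=monitor.get_state(); print(s['tcp_pos'],s['tcp_rot'],c['T'].round(2).tolist(),s['clock'],s['joint_positions'].round(2))
E
```

```text
[523.03871904 229.28969412 231.03696747] [ 1.88707754e-04  3.71698439e-03  9.99992751e-01 -8.03381045e-04] [[0.01, 0.96, 0.28, 455.4], [1.0, -0.01, -0.01, 226.33], [-0.0, 0.28, -0.96, 373.13], [0.0, 0.0, 0.0, 1.0]] 1.7 [-0.5   0.42  0.01  1.72 -0.    1.    1.07]
```

View pics/w1b.png

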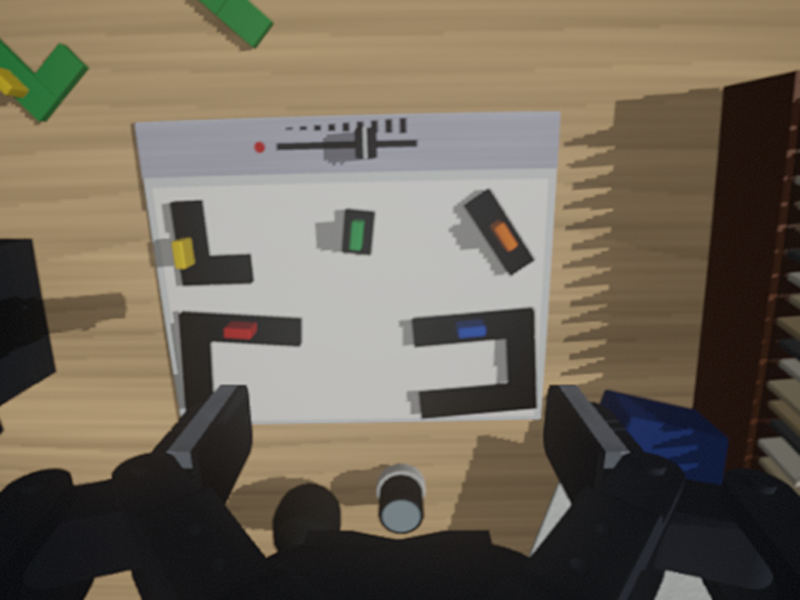

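The wrist view has the masks clear: red (240,330), blue (471,330), yellow (184,254), green (357,235) and orange (505,236). The dimmer cap is at (365,143) and the red dot at (260,147). I'm fitting the mask poses from their outlines.

```bash
cat > fit.py <<'E'
from h import *
from scipy.optimize import minimize
rc=lambda x0,x1,y0,y1:[(x0,y0),(x1,y0),(x1,y1),(x0,y1)]
PARTS={'l_big':[rc(-43,51,-7,15),rc(29,51,-7,77)],'l_small':[rc(-36,27,-9,13),rc(5,27,-9,44)],
'u':[rc(-43,51,-15,7),rc(29,51,-77,7),rc(-43,51,-77,-55)],'bar':[rc(-31.5,31.5,-11,11)],'plug':[rc(-16,16,-11,11)]}
HUE={'l_big':(175,12),'l_small':(26,7),'u':(113,10),'bar':(9,7),'plug':(70,15)}
S=4
def boxes(n): return [(np.array(p,float),0,9) for p in PARTS[n]]+[(np.array(rc(-10,10,-4,4),float),9,18)]
def render(c,n,p,z0,shape,off):
    m=np.zeros(shape,np.uint8); a=p[2]; Rm=np.array([[np.cos(a),-np.sin(a)],[np.sin(a),np.cos(a)]])
    for b,l,h in boxes(n):
        w=b@Rm.T+p[:2]; P=np.vstack([np.c_[w,np.full(4,z0+l)],np.c_[w,np.full(4,z0+h)]])
        q=(pix(c,P)-off+.5)*S-.5; cv2.fillConvexPoly(m,cv2.convexHull(np.round(q*16).astype(np.int32)),255,shift=4)
    return m
def fit(c,n,p0,z0,dark=80):
    q=pix(c,[[p0[0]+dx,p0[1]+dy,z0+9] for dx in(-110,110) for dy in(-110,110)])
    lo=np.maximum(q.min(0).astype(int),0); hi=np.minimum(q.max(0).astype(int),[560,420])
    im=c['img'][lo[1]:hi[1],lo[0]:hi[0]]; hsv=cv2.cvtColor(im,cv2.COLOR_RGB2HSV)
    h,w=HUE[n]; dh=np.abs((hsv[...,0].astype(int)-h+90)%180-90)
    obs=np.maximum(np.clip((dark+20-im.max(2).astype(float))/40,0,1),((dh<w)&(hsv[...,1]>110)).astype(float))
    obs=cv2.resize(obs.astype(np.float32),None,fx=S,fy=S,interpolation=cv2.INTER_LINEAR)
    sh=obs.shape
    def cost(p):
        m=cv2.GaussianBlur(render(c,n,p,z0,sh,lo),(0,0),3).astype(float)/255
        roi=cv2.dilate((m>.01).astype(np.uint8),np.ones((41,41)))
        return float((((m-obs)**2)*roi).sum())/ (m.sum()+1)
    best=min((minimize(cost,np.array(p0,float)+[0,0,d],method='Nelder-Mead',options=dict(initial_simplex=np.array(p0,float)+[0,0,d]+np.array([[0,0,0],[5,0,0],[0,5,0],[0,0,.15]]),xatol=.01,fatol=1e-5)) for d in(-.15,.15)),key=lambda r:r.fun)
    return best.x,best.fun
E
python3 - <<'E'
from fit import *
c=load('w1'); t=load('top0'); k=.7
W=lambda p,z:world(c,[np.array(p)*k],z)[0]
for n,px,a in[('l_big',(240,328),-1.57),('l_small',(184,250),0),('u',(471,328),1.57),('bar',(505,234),.5),('plug',(357,233),0)]:
    w=W(px,24); 
    for nm,cc,d in(('w',c,80),('t',t,80)):
        x,f=fit(cc,n,[w[0],w[1],a],6,d); print(n,nm,x.round(3),round(f,4))
print('cap',W((365,143),20),'dot',W((260,147),6),'corners',[W(p,6).round(1) for p in[(134,123),(560,112),(542,418)]])
E
```

```text
l_big w [574.983 105.717  -1.64 ] 0.1301
l_big t [573.227 104.2    -1.64 ] 0.0371
l_small w [5.16194e+02 6.91130e+01 1.50000e-02] 0.0729
l_small t [5.14504e+02 6.79420e+01 2.10000e-02] 0.0176
u w [575.388 277.139   1.654] 0.0821
u t [573.739 275.486   1.664] 0.028
bar w [506.791 298.562   0.622] 0.0764
bar t [504.57  296.587   0.603] 0.0125
plug w [ 5.05014e+02  1.95368e+02 -1.31000e-01] 0.1542
plug t [ 5.03213e+02  1.93642e+02 -1.09000e-01] 0.0255
cap [443.50059081 203.3313468   20.        ] dot [444.58845216 127.73137249   6.        ] corners [array([426.3,  38.9,   6. ]), array([423.3, 339. ,   6. ]), array([661. , 342.6,   6. ])]
```

Request:
jog_arm(series=[[0,-0.045,0,0,0,0,1],[0,-0.045,0,0,0,0,1],[0,-0.045,0,0,0,0,1],[0.01,-0.045,0,0,0,0,1],[0.01,-0.045,0,0,0,0,1]])

```text
clock: 2.2
tcp_pos: [500.3, 7.7, 231.2]
tcp_rot: [-0.0, -0.0, 1.0, 0.0]
force: [1.9, 1.0, 0.3]
opening: 0.999
grasp_force: 0.0
```

Request:
jog_arm(series=[[0,-0.045,0,0,0,0,1],[0,-0.045,0,0,0,0,1],[0,-0.045,0,0,0,0,1],[0,-0.045,0,0,0,0,1],[0,0,0,0,0,0,1]])

```text
clock: 2.7
tcp_pos: [499.9, -177.7, 231.3]
tcp_rot: [-0.0, 0.004, 1.0, -0.001]
force: [0.2, 0.0, -0.1]
opening: 1.002
grasp_force: 0.0
```

```bash
python3 - <<'E'
from h import *
c=snap('wrist','w2'); im=c['img'][:,:,::-1]; t=load('top0')
cv2.imwrite('pics/w2b.png',cv2.resize(cv2.convertScaleAbs(im,alpha=1.4,beta=15),(800,600),interpolation=cv2.INTER_CUBIC)); s=monitor.get_state(); print(s['tcp_pos'],s['tcp_rot'],s['clock'],s['joint_positions'].round(2))
E
```

```text
[ 500.34298921 -174.02513203  231.09688187] [-2.09370475e-04  2.57215319e-03  9.99996617e-01 -3.25717485e-04] 2.75 [ 0.17  0.36  0.1   1.82 -0.04  0.96  1.86]
```

View pics/w2b.png

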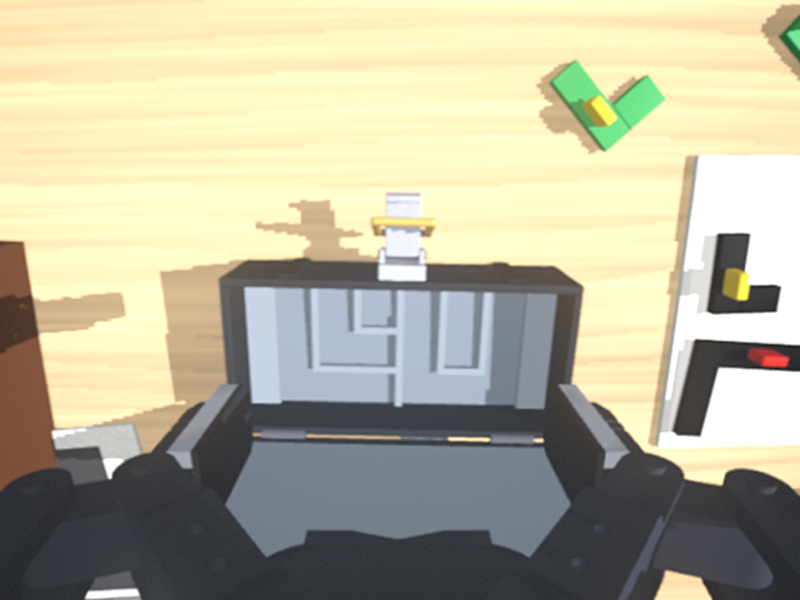

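The wrist view of the case at 800x600 shows:
- **-y half:** nested cut-outs for the big L (297,390), small L (335,350) and plug (378,308). 
- **+y half:** the U (420,390) around the bar (464,330). 
- **Latch:** the lever is at (403,215) and the brass bar at (403,222).

I'm rectifying this view to measure the webs.

```bash
python3 - <<'E'
from h import *
c=snap('wrist','w3'); s=monitor.get_state(); print(s['tcp_pos'])
def rect(c,z,x0,x1,y0,y1,r):
    xs=np.arange(x0,x1,1/r); ys=np.arange(y0,y1,1/r); X,Y=np.meshgrid(xs,ys,indexing='ij')
    q=pix(c,np.c_[X.ravel(),Y.ravel(),np.full(X.size,z)]).reshape(*X.shape,2).astype(np.float32)
    return cv2.remap(c['img'],q[...,0],q[...,1],cv2.INTER_CUBIC)[:,:,::-1]
out=[]
for n in('w3','top0'):
    cc=load(n); r=3
    im=cv2.convertScaleAbs(rect(cc,30,495,615,-300,-56,r),alpha=1.6).copy()
    for i,y in enumerate(range(-300,-56,20)): cv2.line(im,((y+300)*r,0),((y+300)*r,6 if y%100 else 14),(0,0,255),1)
    for x in range(495,615,20): cv2.line(im,(0,(x-495)*r),(6,(x-495)*r),(0,0,255),1)
    out.append(im[:297 if n=='top0' else 300])
cv2.imwrite('pics/rect.png',np.vstack(out)[:600])
# rim corners z=65
k=.7
g=load('w2');print('rim',[world(g,[np.array(p)*k],65)[0].round(1) for p in[(222,281),(580,290),(242,262),(560,268)]])
E
```

```text
[ 500.72608553 -171.68449021  231.03987783]
rim [array([ 502.8, -291.1,   65. ]), array([510.5, -61.2,  65. ]), array([ 490.5, -277. ,   65. ]), array([496. , -75.4,  65. ])]
```

View pics/rect.png

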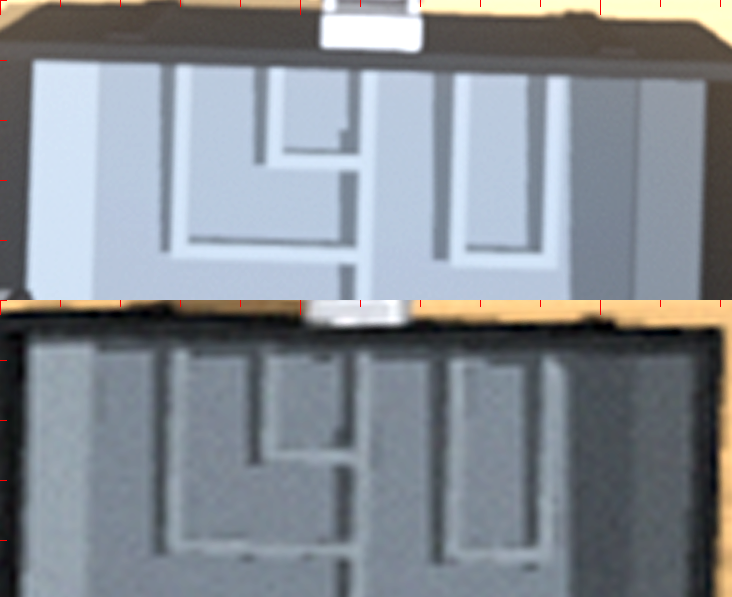

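```bash
cat > rect.py <<'E'
from h import *
from scipy.signal import find_peaks
def rect(c,z,x0,x1,y0,y1,r):
    xs=np.arange(x0,x1,1/r); ys=np.arange(y0,y1,1/r); X,Y=np.meshgrid(xs,ys,indexing='ij')
    q=pix(c,np.c_[X.ravel(),Y.ravel(),np.full(X.size,z)]).reshape(*X.shape,2).astype(np.float32)
    return cv2.cvtColor(cv2.remap(c['img'],q[...,0],q[...,1],cv2.INTER_CUBIC),cv2.COLOR_RGB2GRAY).astype(float)
def edges(prof,o,r,thr):
    g=np.gradient(cv2.GaussianBlur(prof.reshape(1,-1),(0,0),1.5).ravel())*r
    p=np.r_[find_peaks(g,thr)[0],find_peaks(-g,thr)[0]]; p.sort()
    return ' '.join(f"{o+i/r:.1f}{'+' if g[i]>0 else '-'}{abs(g[i]):.0f}" for i in p)
E
python3 - <<'E'
from rect import *
for n in('w3','top0'):
    c=load(n); r=4; x0,y0=495,-300
    im=rect(c,30,495,615,-300,-56,r)
    if n=='top0': im*=1.6
    print(n)
    for x in(522,535,545,560,570,585,592): print(' x',x,edges(im[(x-x0)*r-8:(x-x0)*r+8].mean(0),y0,r,5))
    for y in(-250,-235,-225,-205,-195,-165,-150,-140,-130): print(' y',y,edges(im[:,(y-y0)*r-8:(y-y0)*r+8].mean(1),x0,r,5))
    im=rect(c,65,480,640,-320,-40,r)
    if n=='top0': im*=1.6
    print(' rim')
    for x in(520,540,560,580): print(' x',x,edges(im[(x-480)*r-8:(x-480)*r+8].mean(0),-320,r,9))
    for y in(-280,-250,-120,-80): print(' y',y,edges(im[:,(y+320)*r-8:(y+320)*r+8].mean(1),480,r,9))
E
```

```text
w3
 x 522 -289.2+40 -267.2-8 -246.8-18 -241.5+23 -236.5-8 -215.5-19 -210.8+23 -205.5-8 -184.2-17 -179.8+24 -174.5-7 -155.5-17 -148.5+23 -143.5-7 -124.5-17 -117.8+21 -110.5-16 -86.2+6 -65.0-12
 x 535 -289.8+40 -267.8-8 -246.5-18 -242.0+24 -236.8-7 -215.2-18 -211.2+23 -206.0-8 -184.0-19 -180.0+24 -175.0-7 -155.8-18 -149.2+24 -144.0-7 -124.5-18 -118.0+25 -110.2-17 -86.8+8 -65.2-22
 x 545 -290.0+40 -268.0-8 -246.8-19 -242.5+24 -237.2-7 -215.2-19 -211.5+23 -206.0-12 -186.8-10 -180.2+21 -175.0-7 -155.8-18 -149.2+23 -144.0-7 -124.5-17 -118.5+24 -112.8-7 -110.2-17 -87.0+8 -65.5-22
 x 560 -290.5+40 -268.5-8 -246.5-18 -242.8+23 -237.5-7 -187.0-18 -181.0+23 -175.5-7 -155.5-17 -149.8+23 -144.5-7 -124.5-18 -118.8+25 -113.8-6 -110.0-17 -87.5+8 -66.0-23
 x 570 -290.8+39 -268.8-8 -246.8-18 -243.2+25 -237.8-7 -186.8-17 -181.2+23 -176.0-6 -156.0-16 -150.0+23 -144.8-6 -124.5-16 -119.0+24 -114.0-6 -110.2-17 -87.8+8 -66.2-23
 x 585 -291.2+39 -269.2-8 -187.0-16 -181.8+21 -176.5-7 -110.0-17 -88.2+8 -66.8-23
 x 592 -297.0-12 -290.8+30 -269.5-7 -186.8-19 -181.8+23 -176.5-7 -110.2-18 -88.5+8 -67.0-23
 y -250 
[... 3852 characters left out ...]
15 -146.2+23 -121.5-18 -116.5+21 -107.2-18 -67.2-16 -61.5-11 -58.0+49
 x 560 -297.2-20 -284.0+30 -282.5+28 -241.2-19 -237.5+28 -232.8-10 -182.5-17 -177.5+21 -151.8-18 -147.5+24 -121.2-18 -117.0+29 -112.5-13 -107.2-16 -68.5-11 -67.0-14 -58.2+50
 x 580 -298.2-18 -284.5+30 -282.2+20 -182.0-18 -178.0+24 -173.8-10 -117.5+10 -106.8-17 -68.5-15 -59.2+38
 y -280 493.8-15 496.5-62 499.8+21 505.2+14 508.0+25 600.5-43 604.0+13
 y -250 480.8+13 495.5-54 499.2+12 505.8+14 510.2+20 600.5-44 606.8+11 608.8+9 612.5-10
 y -120 500.8-78 503.8+19 509.8+11 574.0+27 578.5-23 581.8+17 602.0-12 604.5-34 609.8+12 614.5+9 617.2-9 619.8+12
 y -80 502.2-77 505.2+19 511.8+19 606.8-33 610.0+12 612.0+10 616.0+21 619.0-22
```

Request:
jog_arm(series=[[0.0065,0.042,0,0,0,0,1],[0.0065,0.042,0,0,0,0,1],[0.0065,0.042,0,0,0,0,1],[0.0065,0.042,0,0,0,0,1],[0.0065,0.042,0,0,0,0,1]])

```text
clock: 3.3
tcp_pos: [467.3, 42.2, 231.4]
tcp_rot: [-0.0, -0.001, 1.0, 0.0]
force: [0.8, 1.1, -0.3]
opening: 1.0
grasp_force: 0.0
```

Request:
jog_arm(series=[[0.0065,0.042,0,0,0,0,1],[0.0065,0.042,0,0,0,0,1],[0.0065,0.042,0,0,0,0,1],[0.0065,0.039,0,0,0,0,1],[0,0,0.03,0,0,0,1]])

```text
clock: 3.8
tcp_pos: [441.7, 212.7, 203.7]
tcp_rot: [0.002, -0.005, 1.0, 0.003]
force: [0.7, -0.3, -0.5]
opening: 1.001
grasp_force: 0.0
```

Request:
jog_arm(series=[[0,0,0.04,0,0,0,1],[0,0,0.04,0,0,0,1],[0,0,0.03,0,0,0,1],[0,0,0.02,0,0,0,1],[0,0,0,0,0,0,1]])

```text
clock: 4.3
tcp_pos: [439.8, 204.5, 69.2]
tcp_rot: [-0.002, -0.001, 1.0, -0.001]
force: [0.7, -0.4, -0.5]
opening: 0.999
grasp_force: 0.0
```

```bash
sed -i 's/,9,18)\]/,9,27)]/' fit.py; python3 - <<'E'
from fit import *
s=monitor.get_state(); print(s['tcp_pos'],s['tcp_rot'].round(4),s['joint_positions'].round(2))
c=load('w1'); t=load('top0')
for n,w in[('l_big',(574,105,-1.64)),('l_small',(515,68.5,0.02)),('u',(574,276.5,1.66)),('bar',(506,297.5,.61)),('plug',(504,194.5,-.12))]:
    for nm,cc in(('w',c),('t',t)):
        x,f=fit(cc,n,w,6,80); print(n,nm,x.round(3),round(f,4))
E
```

```text
[439.82726938 204.48304166  69.15795441] [-2.4e-03 -1.4e-03  1.0e+00 -7.0e-04] [-0.51  0.53 -0.04  2.11  0.03  0.51  1.01]
l_big w [575.064 105.731  -1.64 ] 0.1304
l_big t [573.246 104.211  -1.641] 0.037
l_small w [5.16548e+02 7.01510e+01 3.00000e-02] 0.0771
l_small t [5.14535e+02 6.79980e+01 2.50000e-02] 0.0185
u w [575.327 277.105   1.654] 0.082
u t [573.608 275.42    1.662] 0.0279
bar w [506.465 298.431   0.602] 0.0739
bar t [504.576 296.543   0.601] 0.0124
plug w [ 5.04786e+02  1.95375e+02 -1.30000e-01] 0.1545
plug t [ 5.03133e+02  1.93656e+02 -1.08000e-01] 0.0257
```

Request:
jog_arm(series=[[0,0,0.02,0,0,0,1],[0,0,0.015,0,0,0,1],[0,0,0.013,0,0,0,1],[0,0,0,0,0,0,1],[0,0,0,0,0,0,0.6]])

```text
clock: 4.8
tcp_pos: [442.5, 204.3, 24.3]
tcp_rot: [0.0, -0.0, 1.0, 0.0]
force: [-0.9, -0.6, 0.5]
opening: 0.857
grasp_force: 0.0
```

Request:
jog_arm(series=[[0,0,0,0,0,0,0.4],[0,0,0,0,0,0,0.2],[0,0,0,0,0,0,0],[0,0,0,0,0,0,0],[0,0,0,0,0,0,0]])

```text
clock: 5.3
tcp_pos: [442.8, 203.3, 23.8]
tcp_rot: [0.0, 0.0, 1.0, 0.0]
force: [-0.9, -0.3, 6.9]
opening: 0.137
grasp_force: 58.6
```

Request:
jog_arm(series=[[0,-0.01,0,0,0,0,0],[0,-0.01,0,0,0,0,0],[0,-0.01,0,0,0,0,0],[0,-0.008,0,0,0,0,0],[0,0,0,0,0,0,0]])

```text
clock: 5.8
tcp_pos: [443.2, 164.2, 23.8]
tcp_rot: [0.001, 0.001, 1.0, -0.0]
force: [-0.5, -0.8, 8.1]
opening: 0.137
grasp_force: 58.8
```

Request:
jog_arm(series=[[0,-0.004,0,0,0,0,0],[0,-0.004,0,0,0,0,0],[0,-0.004,0,0,0,0,0],[0,-0.004,0,0,0,0,0],[0,0,0,0,0,0,0]])

```text
clock: 6.3
tcp_pos: [443.3, 149.0, 23.8]
tcp_rot: [0.001, 0.001, 1.0, 0.0]
force: [0.1, -1.2, 6.8]
opening: 0.133
grasp_force: 58.8
```

Request:
jog_arm(series=[[0,-0.003,0,0,0,0,0],[0,-0.003,0,0,0,0,0],[0,-0.003,0,0,0,0,0],[0,-0.002,0,0,0,0,0],[0,0,0,0,0,0,0]])

```text
clock: 6.8
tcp_pos: [443.5, 147.8, 23.9]
tcp_rot: [0.002, -0.004, 1.0, 0.005]
force: [-6.4, 34.6, -1.1]
opening: 0.132
grasp_force: 58.8
```

```bash
python3 - <<'E'
from h import *
s=monitor.get_state(); print(s['tcp_pos'],s['force'])
c=snap('wrist','w4'); cv2.imwrite('pics/w4b.png',cv2.resize(c['img'][150:420,100:460,::-1],(720,540),interpolation=cv2.INTER_CUBIC))
E
```

```text
[443.51463704 147.76104422  23.90872157] [-6.35209445 34.61395827 -1.12838915]
```

View pics/w4b.png

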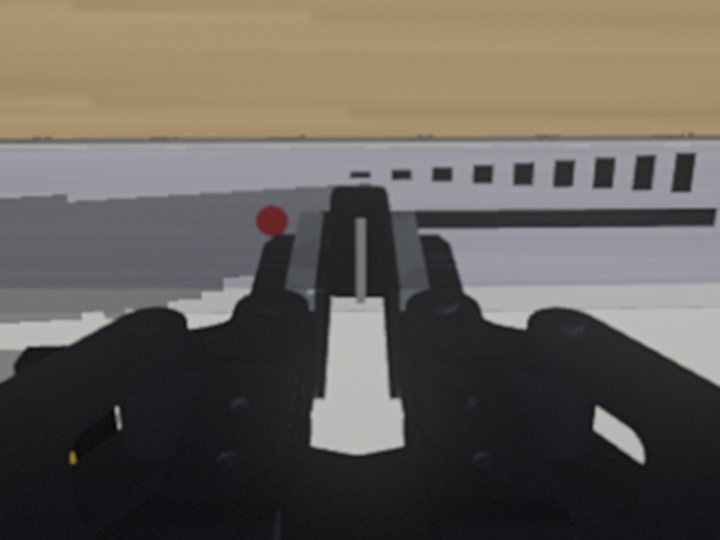

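The crop shows the cap gripped at the end of its track, its white line at the narrowest mark (360,175) and the red dot at (272,220). The dimmer is at its off stop.

Request:
jog_arm(series=[[0,0.008,0,0,0,0,0.5],[0,0,0,0,0,0,0.5],[0,0,0,0,0,0,0.5],[0,0,-0.02,0,0,0,0.5],[0,0,-0.03,0,0,0,0.5]])

```text
clock: 7.35
tcp_pos: [441.5, 144.5, 72.7]
tcp_rot: [-0.002, 0.001, 1.0, -0.001]
force: [0.2, -0.1, 0.9]
opening: 0.5
grasp_force: 0.0
```

Request:
jog_arm(series=[[-0.014,0.01,-0.035,0,0,0,0.5],[-0.014,0.01,-0.035,0,0,0,0.5],[-0.014,0.01,-0.035,0,0,0,0.5],[-0.014,0.01,-0.03,0,0,0,0.5],[-0.014,0.005,-0.02,0,0,0,0.5]])

```text
clock: 7.85
tcp_pos: [513.6, 190.8, 230.7]
tcp_rot: [0.001, 0.001, 1.0, 0.0]
force: [0.2, -0.0, -0.0]
opening: 0.5
grasp_force: 0.0
```

Request:
jog_arm(series=[[-0.01,0,0,0,0,0,0.5],[0,0,0,0,0,0,0.5],[0,0,0,0,0,0,0.5],[0,0,0,0,0,0,0.5],[0,0,0,0,0,0,0.5]])

```text
clock: 8.35
tcp_pos: [521.8, 190.7, 227.5]
tcp_rot: [-0.001, 0.0, 1.0, -0.0]
force: [0.2, -0.0, 1.1]
opening: 0.503
grasp_force: 0.0
```

```bash
python3 - <<'E'
from rect import *
from fit import fit
s=monitor.get_state(); print(s['tcp_pos'],s['tcp_rot'].round(4))
c=snap('wrist','w5')
for z in(28,):
    r=4; im=rect(c,z,430,455,110,190,r)
    for x in(438,443,448): print(x,edges(im[(x-430)*r-8:(x-430)*r+8].mean(0),110,r,8))
    cv2.imwrite('pics/cap.png',cv2.resize(im.astype(np.uint8),None,fx=2,fy=2))
for n,w in[('l_big',(574,105,-1.64)),('l_small',(515,68.5,0.02)),('u',(574,276.5,1.66)),('bar',(506,297.5,.61)),('plug',(504,194.5,-.12))]:
    x,f=fit(c,n,w,6,80); print(n,x.round(3),round(f,4))
E
```

```text
[521.82704924 190.68618658 227.53533047] [-8.e-04  4.e-04  1.e+00 -4.e-04]
438 124.0-15 141.8-39 146.8+69 149.5-71 156.8+48
443 123.8-29 127.0-12 133.2+12 141.5-33 146.8+60 149.8-61 157.0+26
448 123.5-30 127.0-10 133.5+12 141.5-28 147.0+55 149.8-60 157.0+37
l_big [575.423 105.435  -1.645] 0.0748
l_small [5.16662e+02 6.95280e+01 2.70000e-02] 0.0721
u [575.582 276.499   1.654] 0.1687
bar [507.15  297.866   0.604] 0.0594
plug [ 5.05362e+02  1.94612e+02 -1.11000e-01] 0.1447
```

View pics/cap.png

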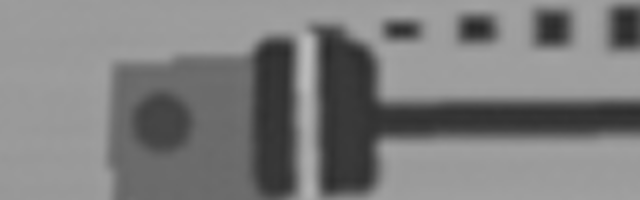

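The crop shows the cap's white line at (308,115), which is y≈148.2. That agrees with the gripped TCP at 147.8, so the wrist camera calibration is good. I'm picking the green plug.

Request:
jog_arm(series=[[0.0167,0.0043,0.01,0,0,0.12,0.5],[0,0,0.04,0,0,0,0.5],[0,0,0.045,0,0,0,0.5],[0,0,0.045,0,0,0,0.5],[0,0,0.035,0,0,0,0.5]])

```text
clock: 8.9
tcp_pos: [504.9, 195.2, 51.1]
tcp_rot: [-0.001, 0.06, 0.998, -0.0]
force: [-0.0, 0.2, -0.2]
opening: 0.5
grasp_force: 0.0
```

Request:
jog_arm(series=[[0,0,0.02,0,0,0,0.5],[0,0,0.01,0,0,0,0.5],[0,0,0.004,0,0,0,0.5],[0,0,0,0,0,0,0.5],[0,0,0,0,0,0,0.5]])

```text
clock: 9.4
tcp_pos: [506.6, 195.7, 20.4]
tcp_rot: [0.001, 0.06, 0.998, 0.0]
force: [-0.6, -0.9, -0.2]
opening: 0.501
grasp_force: 0.0
```

Request:
jog_arm(series=[[0.001,0,0.002,0,0,0,0.5],[0,0,0,0,0,0,0.3],[0,0,0,0,0,0,0.15],[0,0,0,0,0,0,0],[0,0,0,0,0,0,0]])

```text
clock: 9.9
tcp_pos: [505.1, 195.6, 17.8]
tcp_rot: [0.0, 0.06, 0.998, 0.0]
force: [-0.9, -1.0, 6.0]
opening: 0.081
grasp_force: 59.4
```

Request:
jog_arm(series=[[0,0,0,0,0,0,0],[0,0,0,0,0,0,0],[0,0,0,0,0,0,0],[0,0,0,0,0,0,0],[0,0,0,0,0,0,0]])

```text
clock: 10.4
tcp_pos: [505.1, 195.6, 17.8]
tcp_rot: [0.0, 0.06, 0.998, 0.0]
force: [-1.0, -0.4, 5.3]
opening: 0.074
grasp_force: 59.4
```

Request:
jog_arm(series=[[0,0,-0.015,0,0,0,0],[0,0,-0.03,0,0,0,0],[0,0,-0.04,0,0,-0.089,0],[-0.0034,-0.04,-0.035,0,0,0,0],[-0.0034,-0.04,0,0,0,0,0]])

```text
clock: 10.9
tcp_pos: [511.4, 118.9, 139.3]
tcp_rot: [0.004, 0.014, 1.0, 0.001]
force: [1.1, -1.3, -0.4]
opening: 0.077
grasp_force: 58.7
```

Request:
jog_arm(series=[[-0.0034,-0.04,0,0,0,0,0],[-0.0034,-0.04,0,0,0,0,0],[-0.0034,-0.04,0,0,0,0,0],[-0.0034,-0.04,0,0,0,0,0],[-0.0034,-0.04,0,0,0,0,0]])

```text
clock: 11.4
tcp_pos: [519.5, -84.3, 135.3]
tcp_rot: [0.0, 0.016, 1.0, -0.0]
force: [2.3, 1.0, -0.7]
opening: 0.076
grasp_force: 58.7
```

Request:
jog_arm(series=[[-0.0034,-0.04,0,0,0,0,0],[-0.0034,-0.035,0,0,0,0,0],[-0.002,-0.02,0,0,0,0,0],[-0.002,-0.012,0,0,0,0,0],[0,0,0,0,0,0,0]])

```text
clock: 11.9
tcp_pos: [527.0, -191.3, 135.1]
tcp_rot: [0.0, 0.017, 1.0, -0.0]
force: [-1.2, 0.9, -1.1]
opening: 0.076
grasp_force: 58.7
```

Request:
jog_arm(series=[[0,0,0,0,0,0,0],[0,0,0,0,0,0,0],[0,0,0,0,0,0,0],[0,0,0,0,0,0,0],[0,0,0,0,0,0,0]])

```text
clock: 12.4
tcp_pos: [527.2, -189.4, 135.2]
tcp_rot: [0.0, 0.016, 1.0, 0.0]
force: [0.4, -0.6, -0.3]
opening: 0.076
grasp_force: 58.7
```

Request:
jog_arm(series=[[-0.0005,-0.0034,0.02,0,0,0,0],[0,0,0.03,0,0,0,0],[0,0,0.025,0,0,0,0],[0,0,0.012,0,0,0,0],[0,0,0,0,0,0,0]])

```text
clock: 12.9
tcp_pos: [526.6, -192.9, 46.8]
tcp_rot: [-0.001, 0.016, 1.0, 0.0]
force: [-0.1, 0.0, -0.3]
opening: 0.077
grasp_force: 58.7
```

Request:
jog_arm(series=[[0,0,0,0,0,0,0],[0,0,0.003,0,0,0,0],[0,0,0.003,0,0,0,0],[0,0,0.003,0,0,0,0],[0,0,0,0,0,0,0]])

```text
clock: 13.4
tcp_pos: [527.4, -193.3, 39.0]
tcp_rot: [-0.0, 0.016, 1.0, 0.0]
force: [-0.6, -0.2, -0.7]
opening: 0.074
grasp_force: 58.7
```

Request:
jog_arm(series=[[0,0,0.002,0,0,0,0],[0,0,0.002,0,0,0,0],[0,0,0,0,0,0,0],[0,0,0,0,0,0,0.1],[0,0,0,0,0,0,0.25]])

```text
clock: 13.9
tcp_pos: [527.5, -193.3, 35.1]
tcp_rot: [0.0, 0.016, 1.0, -0.0]
force: [-0.2, 0.3, 0.7]
opening: 0.24
grasp_force: 0.0
```

Request:
jog_arm(series=[[0,0,0,0,0,0,0.25],[0,0,-0.02,0,0,0,0.25],[0,0,-0.035,0,0,0,0.25],[0,0,-0.045,0,0,0,0.25],[0,0,-0.045,0,0,0,0.25]])

```text
clock: 14.4
tcp_pos: [527.0, -193.2, 181.4]
tcp_rot: [-0.001, 0.016, 1.0, 0.0]
force: [1.1, -0.8, 0.9]
opening: 0.252
grasp_force: 0.0
```

Request:
jog_arm(series=[[0.01,0.04,-0.02,0,0,0,0.3],[0,0.04,-0.02,0,0,0,0.4],[0,0.04,0,0,0,0,0.5],[0,0.04,0,0,0,0,0.5],[0,0.04,0,0,0,0,0.5]])

```text
clock: 14.9
tcp_pos: [523.6, 8.4, 220.4]
tcp_rot: [0.0, 0.016, 1.0, -0.0]
force: [0.6, -0.4, 0.1]
opening: 0.5
grasp_force: 0.0
```

```bash
python3 - <<'E'
from fit import *
s=monitor.get_state(); print(s['tcp_pos'],s['tcp_rot'].round(4),s['joint_positions'].round(2))
t=snap('top','t1')
for n,w,z in[('l_big',(573,104,-1.64),6),('l_small',(514.5,68,0.02),6),('u',(573.5,275.5,1.66),6),('bar',(504.5,296.5,.6),6),('plug',(526,-194.5,-.03),24)]:
    x,f=fit(t,n,w,z,80 if z==6 else 30); print(n,x.round(3),round(f,4))
cv2.imwrite('pics/t1c.png',cv2.resize(cv2.convertScaleAbs(t['img'][140:270,120:430,::-1],alpha=1.4),(744,312),interpolation=cv2.INTER_CUBIC))
E
```

```text
[523.64990107   8.42493795 220.41742407] [ 3.000e-04  1.600e-02  9.999e-01 -0.000e+00] [-0.02  0.36 -0.11  1.85  0.05  0.93  1.38]
l_big [575.419 125.135  -1.509] 0.7151
l_small [5.136e+02 6.762e+01 2.300e-02] 0.6204
u [573.562 275.592   1.656] 0.0323
bar [504.492 296.544   0.6  ] 0.0147
plug [ 5.23793e+02 -1.94710e+02 -3.00000e-02] 0.161
```

View pics/t1c.png

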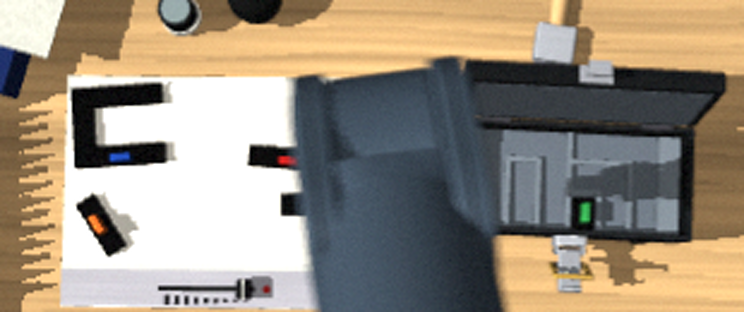

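The view shows the green plug in its cut-out at (585,211), cap at the off end (245,288). Masks are unmoved. Next is the yellow-ribbed black small L, at (184,254) in the earlier wrist view. It fits because its plate is black and it lies on the panel. The rival L shapes at (425,402) and (335,440) in the top view have green plates, and the mask crop already confirmed this.

Request:
jog_arm(series=[[0,0,0,0,0,-0.059,0.5],[0.0054,0.0305,0.01,0,0,0,0.5],[0,0.0305,0.03,0,0,0,0.5],[0,0,0.045,0,0,0,0.5],[0,0,0.045,0,0,0,0.5]])

```text
clock: 15.45
tcp_pos: [517.1, 68.9, 89.3]
tcp_rot: [0.001, -0.015, 1.0, 0.0]
force: [1.8, -0.7, -0.1]
opening: 0.498
grasp_force: 0.0
```

Request:
jog_arm(series=[[0,0,0.03,0,0,0,0.5],[0,0,0.02,0,0,0,0.5],[0,0,0,0,0,0,0.5],[0,0,0,0,0,0,0.5],[0,0,0,0,0,0,0.5]])

```text
clock: 15.95
tcp_pos: [517.6, 67.8, 41.4]
tcp_rot: [0.001, -0.014, 1.0, 0.0]
force: [0.7, 0.9, 0.5]
opening: 0.502
grasp_force: 0.0
```

```bash
python3 - <<'E'
from fit import *
s=monitor.get_state(); print(s['tcp_pos'],s['tcp_rot'].round(4))
t=snap('top','t2')
for n,w,z in[('u',(573.5,275.5,1.66),6),('bar',(504.5,296.5,.6),6)]:
    x,f=fit(t,n,w,z); print(n,x.round(3),round(f,4))
E
```

```text
[517.59851852  67.75239469  41.3629128 ] [ 9.000e-04 -1.350e-02  9.999e-01  1.000e-04]
u [573.612 275.948   1.656] 0.0337
bar [504.537 296.537   0.6  ] 0.0163
```

Request:
jog_arm(series=[[0.001,0.0018,0.01,0,0,0,0.5],[0,0,0.01,0,0,0,0.5],[0,0,0.004,0,0,0,0.5],[0,0,0,0,0,0,0.3],[0,0,0,0,0,0,0.15]])

```text
clock: 16.5
tcp_pos: [515.6, 69.5, 16.0]
tcp_rot: [-0.0, -0.014, 1.0, -0.0]
force: [0.2, -0.2, -0.3]
opening: 0.17
grasp_force: 0.0
```

Request:
jog_arm(series=[[0,0,0,0,0,0,0],[0,0,0,0,0,0,0],[0,0,0,0,0,0,0],[0,0,0,0,0,0,0],[0,0,0,0,0,0,0]])

```text
clock: 17.0
tcp_pos: [515.8, 69.5, 16.3]
tcp_rot: [0.0, -0.014, 1.0, -0.0]
force: [-0.8, 0.0, 1.2]
opening: 0.072
grasp_force: 59.1
```

Request:
jog_arm(series=[[0,0,-0.015,0,0,0,0],[0,0,-0.03,0,0,0,0],[0,0,-0.04,0,0,0.058,0],[-0.005,-0.038,-0.035,0,0,0,0],[-0.005,-0.038,0,0,0,0,0]])

```text
clock: 17.5
tcp_pos: [525.8, -4.8, 139.2]
tcp_rot: [0.004, 0.014, 1.0, 0.0]
force: [1.8, 0.1, -1.5]
opening: 0.076
grasp_force: 59.0
```

Request:
jog_arm(series=[[-0.005,-0.038,0,0,0,0,0],[-0.005,-0.038,0,0,0,0,0],[-0.005,-0.038,0,0,0,0,0],[-0.005,-0.038,0,0,0,0,0],[-0.005,-0.038,0,0,0,0,0]])

```text
clock: 18.0
tcp_pos: [542.2, -197.6, 134.9]
tcp_rot: [-0.0, 0.015, 1.0, 0.0]
force: [-0.0, 0.1, -0.1]
opening: 0.072
grasp_force: 59.0
```

Request:
jog_arm(series=[[-0.0046,-0.029,0,0,0,0,0],[0,0,0,0,0,0,0],[0,0,0.02,0,0,0,0],[0,0,0.02,0,0,0,0],[0,0,0,0,0,0,0]])

```text
clock: 18.5
tcp_pos: [544.5, -223.9, 92.7]
tcp_rot: [-0.002, 0.015, 1.0, 0.001]
force: [0.5, 0.7, -0.8]
opening: 0.078
grasp_force: 59.0
```

Request:
jog_arm(series=[[0,0,0,0,0,0,0],[0,0,0,0,0,0,0],[0,0,0,0,0,0,0],[0,0,0,0,0,0,0],[0,0,0,0,0,0,0]])

```text
clock: 19.0
tcp_pos: [546.3, -225.3, 95.3]
tcp_rot: [0.0, 0.015, 1.0, -0.0]
force: [0.2, -1.0, -0.5]
opening: 0.078
grasp_force: 59.0
```

Request:
jog_arm(series=[[0,-0.0011,0.02,0,0,0,0],[0,0,0.02,0,0,0,0],[0,0,0.012,0,0,0,0],[0,0,0,0,0,0,0],[0,0,0,0,0,0,0]])

```text
clock: 19.5
tcp_pos: [546.2, -226.3, 43.2]
tcp_rot: [-0.0, 0.015, 1.0, -0.0]
force: [-0.0, -0.9, -0.1]
opening: 0.076
grasp_force: 59.0
```

Request:
jog_arm(series=[[0,0,0.002,0,0,0,0],[0,0,0.002,0,0,0,0],[0,0,0.002,0,0,0,0],[0,0,0,0,0,0,0],[0,0,0,0,0,0,0]])

```text
clock: 20.0
tcp_pos: [546.1, -226.3, 37.0]
tcp_rot: [0.0, 0.015, 1.0, -0.0]
force: [-0.4, 0.5, 0.3]
opening: 0.077
grasp_force: 59.0
```

Request:
jog_arm(series=[[0,0,0.0015,0,0,0,0],[0,0,0.001,0,0,0,0],[0,0,0,0,0,0,0],[0,0,0,0,0,0,0.1],[0,0,0,0,0,0,0.25]])

```text
clock: 20.5
tcp_pos: [546.1, -226.3, 34.4]
tcp_rot: [0.0, 0.015, 1.0, 0.0]
force: [-0.9, -0.4, -0.1]
opening: 0.243
grasp_force: 0.0
```

Request:
jog_arm(series=[[0,0,0,0,0,0,0.25],[0,0,-0.02,0,0,0,0.25],[0,0,-0.035,0,0,0,0.25],[0,0,-0.045,0,0,0,0.25],[0,0,-0.045,0,0,0,0.25]])

```text
clock: 21.0
tcp_pos: [545.6, -226.1, 180.7]
tcp_rot: [-0.0, 0.015, 1.0, 0.0]
force: [0.6, -0.8, -1.1]
opening: 0.253
grasp_force: 0.0
```

Request:
jog_arm(series=[[0.005,0.04,-0.02,0,0,0,0.3],[0.005,0.045,-0.02,0,0,0,0.4],[0.005,0.045,0,0,0,0,0.5],[0.005,0.045,0,0,0,0,0.5],[0.005,0.045,0,0,0,0,0.5]])

```text
clock: 21.5
tcp_pos: [527.4, -4.0, 219.8]
tcp_rot: [0.0, 0.016, 1.0, -0.0]
force: [0.7, 0.2, -0.0]
opening: 0.501
grasp_force: 0.0
```

Request:
jog_arm(series=[[0.005,0.04,0,0,0,0,0.5],[0.005,0.04,0,0,0,0,0.5],[0,0.04,0,0,0,0,0.5],[0,0.02,0,0,0,0,0.5],[0,0.01,0,0,0,0,0.5]])

```text
clock: 22.0
tcp_pos: [522.1, 147.2, 219.4]
tcp_rot: [0.0, 0.014, 1.0, 0.0]
force: [0.3, 0.4, -0.2]
opening: 0.501
grasp_force: 0.0
```

```bash
python3 - <<'E'
from fit import *
c=snap('wrist','w6')
for n,w,z in[('l_big',(575.3,105.5,-1.643),6),('u',(575.5,276.5,1.65),6),('bar',(506.5,298,.6),6)]:
    x,f=fit(c,n,w,z); print(n,x.round(3),round(f,4))
t=snap('top','t3')
for n,w,z in[('plug',(526,-194.5,-.03),24),('l_small',(545.5,-228,-.03),24)]:
    x,f=fit(t,n,w,z,30); print(n,x.round(3),round(f,4))
cv2.imwrite('pics/t3c.png',cv2.resize(np.hstack([cv2.convertScaleAbs(t['img'][150:250,300:430,::-1],alpha=1.6)]),(780,600),interpolation=cv2.INTER_CUBIC))
s=monitor.get_state(); print(s['tcp_pos'],s['tcp_rot'].round(4))
E
```

```text
l_big [575.039 105.309  -1.673] 0.2253
u [575.763 276.705   1.646] 0.1216
bar [507.132 297.939   0.603] 0.0482
plug [ 5.19376e+02 -1.91269e+02 -2.00000e-03] 0.646
l_small [ 5.44462e+02 -2.27789e+02 -4.80000e-02] 0.1855
[522.31135371 145.55144833 219.27879984] [-1.000e-04  1.450e-02  9.999e-01  1.000e-04]
```

View pics/t3c.png

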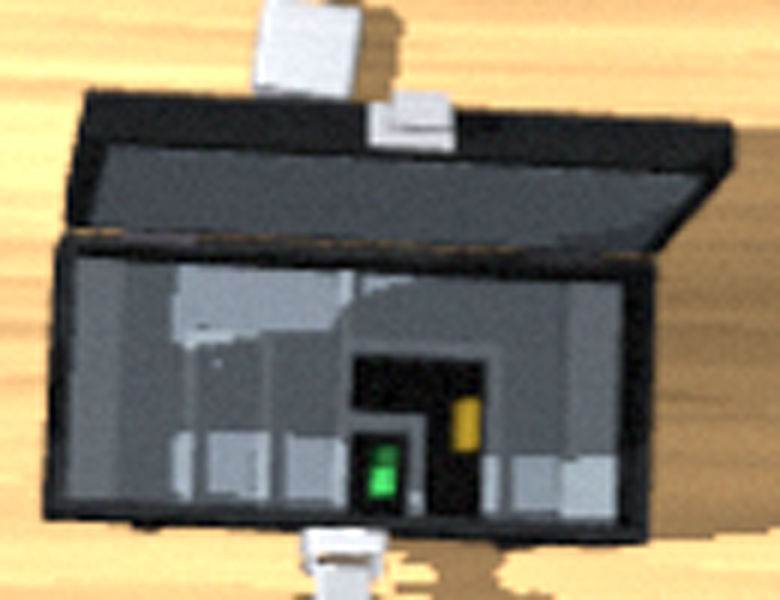

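Crop: the green plug (383,470) and yellow L (466,425) are both flat in their cut-outs. I'm turning for the red L.

Request:
jog_arm(series=[[0,0,0,0,0,0.1345,0.5],[0,0,0,0,0,0.1345,0.5],[0,0,0,0,0,0.1345,0.5],[0,0,0,0,0,0.1345,0.5],[0,0,0,0,0,0.1345,0.5]])

```text
clock: 22.6
tcp_pos: [522.7, 142.1, 219.4]
tcp_rot: [0.0, 0.348, 0.937, -0.0]
force: [-1.1, 0.3, 0.3]
opening: 0.503
grasp_force: 0.0
```

Request:
jog_arm(series=[[0,0,0,0,0,0.1345,0.5],[0,0,0,0,0,0.1345,0.5],[0,0,0,0,0,0.1345,0.5],[0,0,0,0,0,0.1345,0.5],[0,0,0,0,0,0.1345,0.5]])

```text
clock: 23.1
tcp_pos: [522.6, 142.2, 219.4]
tcp_rot: [0.0, 0.638, 0.77, -0.0]
force: [-0.0, 0.8, 0.5]
opening: 0.5
grasp_force: 0.0
```

Request:
jog_arm(series=[[0,0,0,0,0,0.1345,0.5],[0,0,0,0,0,0.1345,0.5],[-0.018,0.028,0,0,0,0,0.5],[-0.018,0.028,0.03,0,0,0,0.5],[0,0,0.04,0,0,0,0.5]])

```text
clock: 23.6
tcp_pos: [580.3, 98.6, 150.5]
tcp_rot: [0.003, 0.735, 0.678, 0.002]
force: [1.0, -0.1, -0.1]
opening: 0.498
grasp_force: 0.0
```

Request:
jog_arm(series=[[0,0,0.04,0,0,0,0.5],[0,0,0.03,0,0,0,0.5],[0,0,0.02,0,0,0,0.5],[0,0,0,0,0,0,0.5],[0,0,0,0,0,0,0.5]])

```text
clock: 24.1
tcp_pos: [575.9, 102.9, 59.8]
tcp_rot: [0.0, 0.733, 0.68, -0.0]
force: [-0.0, 0.2, 0.2]
opening: 0.499
grasp_force: 0.0
```

```bash
python3 - <<'E'
from fit import *
s=monitor.get_state(); print(s['tcp_pos'],s['tcp_rot'].round(4),2*np.arctan2(-s['tcp_rot'][1],s['tcp_rot'][2]),s['joint_positions'].round(2))
c=snap('scene','s1')
x,f=fit(c,'l_big',(575,105.3,-1.64),6); print('l_big scene',x.round(3),f)
x,f=fit(load('scene0'),'l_big',(575,105.3,-1.64),6); print('l_big scene0',x.round(3),f)
E
```

```text
[575.87983328 102.90589736  59.80110885] [ 2.000e-04  7.334e-01  6.798e-01 -4.000e-04] -1.6467218967914456 [-0.36  0.65  0.16  1.87 -0.17  0.63 -0.17]
l_big scene [573.879 104.616  -1.644] 0.18499345946836684
l_big scene0 [575.136 104.585  -1.638] 0.07517253249946167
```

Request:
jog_arm(series=[[0.0024,-0.0008,0.015,0,0,0,0.5],[0,0,0.015,0,0,0,0.5],[0,0,0.009,0,0,0,0.5],[0,0,0.003,0,0,0,0.5],[0,0,0,0,0,0,0.3]])

```text
clock: 24.65
tcp_pos: [575.3, 106.8, 17.8]
tcp_rot: [0.0, 0.733, 0.68, 0.0]
force: [-0.4, -0.5, 0.4]
opening: 0.346
grasp_force: 0.0
```

Request:
jog_arm(series=[[0,0,0,0,0,0,0.15],[0,0,0,0,0,0,0],[0,0,0,0,0,0,0],[0,0,0,0,0,0,0],[0,0,0,0,0,0,0]])

```text
clock: 25.15
tcp_pos: [575.7, 107.0, 18.3]
tcp_rot: [0.0, 0.733, 0.68, 0.001]
force: [-0.9, -0.7, 6.8]
opening: 0.073
grasp_force: 59.9
```

Request:
jog_arm(series=[[0,0,-0.015,0,0,0,0],[0,0,-0.03,0,0,0,0],[0,0,-0.035,0,0,0,0],[0,0,-0.035,0,0,0,0],[0,0,0,0,0,-0.1347,0]])

```text
clock: 25.65
tcp_pos: [577.5, 107.4, 137.2]
tcp_rot: [0.002, 0.685, 0.728, 0.003]
force: [1.2, -0.6, -1.0]
opening: 0.073
grasp_force: 59.2
```

Request:
jog_arm(series=[[0,0,0,0,0,-0.1347,0],[0,0,0,0,0,-0.1347,0],[0,0,0,0,0,-0.1347,0],[0,0,0,0,0,-0.1347,0],[0,0,0,0,0,-0.1347,0]])

```text
clock: 26.15
tcp_pos: [575.0, 107.0, 132.6]
tcp_rot: [0.0, 0.404, 0.915, -0.0]
force: [-0.6, -0.4, -0.6]
opening: 0.072
grasp_force: 59.1
```

Request:
jog_arm(series=[[0,0,0,0,0,-0.1347,0],[0,0,0,0,0,-0.1347,0],[0,0,0,0,0,-0.1347,0],[0,0,0,0,0,-0.1347,0],[0,0,0,0,0,-0.1347,0]])

```text
clock: 26.65
tcp_pos: [575.0, 106.8, 132.6]
tcp_rot: [0.0, 0.079, 0.997, -0.0]
force: [0.6, 0.1, -1.3]
opening: 0.076
grasp_force: 59.1
```

Request:
jog_arm(series=[[0,0,0,0,0,-0.1347,0],[0.0014,-0.04,0,0,0,0,0],[0.0014,-0.04,0,0,0,0,0],[0.0014,-0.04,0,0,0,0,0],[0.0014,-0.04,0,0,0,0,0]])

```text
clock: 27.15
tcp_pos: [564.5, -54.4, 132.6]
tcp_rot: [0.0, 0.014, 1.0, -0.0]
force: [0.8, -0.6, -0.7]
opening: 0.075
grasp_force: 59.1
```

Request:
jog_arm(series=[[0.0014,-0.04,0,0,0,0,0],[0.0014,-0.04,0,0,0,0,0],[0.0014,-0.04,0,0,0,0,0],[0.0014,-0.04,0,0,0,0,0],[0.0014,-0.04,0,0,0,0,0]])

```text
clock: 27.65
tcp_pos: [551.8, -254.3, 132.7]
tcp_rot: [0.0, 0.014, 1.0, -0.0]
force: [0.8, 0.4, -0.6]
opening: 0.078
grasp_force: 59.1
```

Request:
jog_arm(series=[[0,-0.007,0,0,0,0,0],[0,0,0,0,0,0,0],[0,0,0,0,0,0,0],[0,0,0,0,0,0,0],[0,0,0,0,0,0,0]])

```text
clock: 28.15
tcp_pos: [552.5, -257.8, 132.5]
tcp_rot: [0.0, 0.013, 1.0, 0.0]
force: [-0.1, -0.8, 0.5]
opening: 0.074
grasp_force: 59.1
```

Request:
jog_arm(series=[[0.001,-0.0017,0.025,0,0,0.004,0],[0,0,0.03,0,0,0,0],[0,0,0.02,0,0,0,0],[0,0,0.011,0,0,0,0],[0,0,0,0,0,0,0]])

```text
clock: 28.65
tcp_pos: [550.4, -260.1, 45.2]
tcp_rot: [-0.001, 0.016, 1.0, 0.001]
force: [0.3, 0.8, 0.1]
opening: 0.074
grasp_force: 59.1
```

Request:
jog_arm(series=[[0,0,0,0,0,0,0],[0,0,0.002,0,0,0,0],[0,0,0.002,0,0,0,0],[0,0,0.002,0,0,0,0],[0,0,0,0,0,0,0]])

```text
clock: 29.15
tcp_pos: [550.9, -261.2, 40.4]
tcp_rot: [-0.0, 0.016, 1.0, -0.0]
force: [0.2, 0.0, -0.7]
opening: 0.073
grasp_force: 59.1
```

Request:
jog_arm(series=[[-0.0005,0.0013,0,0,0,0,0],[0,0,0.002,0,0,0,0],[0,0,0.001,0,0,0,0],[0,0,0.001,0,0,0,0],[0,0,0,0,0,0,0]])

```text
clock: 29.65
tcp_pos: [551.5, -259.8, 36.3]
tcp_rot: [-0.0, 0.016, 1.0, -0.0]
force: [0.2, -0.3, -0.1]
opening: 0.076
grasp_force: 59.1
```

Request:
jog_arm(series=[[0,0,0,0,0,0,0.1],[0,0,0,0,0,0,0.25],[0,0,0,0,0,0,0.25],[0,0,-0.02,0,0,0,0.25],[0,0,-0.035,0,0,0,0.25]])

```text
clock: 30.15
tcp_pos: [550.0, -259.2, 89.9]
tcp_rot: [-0.002, 0.016, 1.0, 0.001]
force: [0.5, 0.3, 0.7]
opening: 0.247
grasp_force: 0.0
```

Request:
jog_arm(series=[[0,0,-0.04,0,0,0,0.25],[0,0,-0.04,0,0,0,0.25],[0,0,-0.04,0,0,0,0.25],[0.0041,0.0445,-0.01,0,0,0,0.5],[0.0041,0.0445,0,0,0,0,0.5]])

```text
clock: 30.65
tcp_pos: [547.1, -171.0, 223.7]
tcp_rot: [0.002, 0.018, 1.0, -0.001]
force: [0.8, 0.8, -1.5]
opening: 0.496
grasp_force: 0.0
```

Request:
jog_arm(series=[[0.0041,0.0445,0,0,0,0,0.5],[0.0041,0.0445,0,0,0,0,0.5],[0.0041,0.0445,0,0,0,0,0.5],[0.0041,0.0445,0,0,0,0,0.5],[0.0041,0.0445,0,0,0,0,0.5]])

```text
clock: 31.15
tcp_pos: [532.6, 54.1, 221.6]
tcp_rot: [0.0, 0.016, 1.0, -0.0]
force: [0.9, -0.2, 0.8]
opening: 0.501
grasp_force: 0.0
```

Request:
jog_arm(series=[[0.0041,0.0445,0,0,0,0,0.5],[0.0041,0.0445,0,0,0,0,0.5],[0.0041,0.0445,0,0,0,0,0.5],[0.0041,0.0445,0,0,0,0,0.5],[0,0,0,0,0,0,0.5]])

```text
clock: 31.65
tcp_pos: [520.3, 238.7, 221.7]
tcp_rot: [-0.0, 0.012, 1.0, 0.002]
force: [-0.1, 0.1, -0.1]
opening: 0.496
grasp_force: 0.0
```

```bash
python3 - <<'E'
from fit import *
c=snap('wrist','w7')
for n,w,z in[('u',(575.5,276.5,1.65),6),('bar',(506.5,298,.6),6)]:
    x,f=fit(c,n,w,z); print(n,x.round(3),round(f,4))
c=snap('scene','s2')
for n,w,z in[('u',(575.5,276.5,1.65),6),('bar',(506.5,298,.6),6)]:
    x,f=fit(c,n,w,z); print(n,x.round(3),round(f,4))
t=snap('top','t4')
s=monitor.get_state(); print(s['tcp_pos'],s['tcp_rot'].round(4),s['joint_positions'].round(2))
cv2.imwrite('pics/t4c.png',cv2.resize(np.hstack([cv2.convertScaleAbs(t['img'][150:250,300:430,::-1],alpha=1.6)]),(780,600),interpolation=cv2.INTER_CUBIC))
E
```

```text
u [576.18  276.123   1.659] 0.1662
bar [507.537 297.077   0.6  ] 0.0635
u [574.803 275.891   1.661] 0.0521
bar [506.042 297.222   0.597] 0.0511
[522.22048072 230.26132209 221.16746615] [-1.000e-04  1.610e-02  9.999e-01 -5.000e-04] [-0.24  0.45 -0.38  1.72  0.19  1.01  0.85]
```

Request:
jog_arm(series=[[0,0,0,0,0,-0.1405,0.5],[0,0,0,0,0,-0.1405,0.5],[0,0,0,0,0,-0.1405,0.5],[0,0,0,0,0,-0.1405,0.5],[0,0,0,0,0,-0.1405,0.5]])

```text
clock: 32.3
tcp_pos: [522.9, 228.5, 221.4]
tcp_rot: [-0.0, -0.33, 0.944, -0.001]
force: [-0.2, 0.2, 0.0]
opening: 0.496
grasp_force: 0.0
```

Request:
jog_arm(series=[[0,0,0,0,0,-0.1405,0.5],[0,0,0,0,0,-0.1405,0.5],[0,0,0,0,0,-0.1405,0.5],[0,0,0,0,0,-0.1405,0.5],[0,0,0,0,0,-0.1405,0.5]])

```text
clock: 32.8
tcp_pos: [522.9, 228.4, 221.3]
tcp_rot: [-0.0, -0.635, 0.773, -0.001]
force: [0.4, 0.4, 0.7]
opening: 0.503
grasp_force: 0.0
```

Request:
jog_arm(series=[[0,0,0,0,0,-0.1405,0.5],[0,0,0,0,0,-0.1405,0.5],[-0.021,-0.0285,0,0,0,0,0.5],[-0.0207,-0.0285,0.03,0,0,0,0.5],[0,0,0.04,0,0,0,0.5]])

```text
clock: 33.3
tcp_pos: [579.9, 278.3, 151.8]
tcp_rot: [-0.003, 0.735, -0.678, 0.001]
force: [0.6, 0.7, -0.0]
opening: 0.501
grasp_force: 0.0
```

Request:
jog_arm(series=[[0,0,0.04,0,0,0,0.5],[0,0,0.03,0,0,0,0.5],[0,0,0.02,0,0,0,0.5],[0,0,0,0,0,0,0.5],[0,0,0,0,0,0,0.5]])

```text
clock: 33.8
tcp_pos: [576.3, 275.8, 61.8]
tcp_rot: [0.0, 0.735, -0.678, 0.0]
force: [0.6, 0.3, 0.3]
opening: 0.492
grasp_force: 0.0
```

```bash
python3 - <<'E'
from h import *
s=monitor.get_state(); q=s['tcp_rot'];print(s['tcp_pos'],q.round(4),2*np.arctan2(-q[1],q[2]),s['joint_positions'].round(2))
E
```

```text
[576.26333657 275.77432486  61.78038062] [ 2.000e-04  7.352e-01 -6.779e-01  2.000e-04] -4.631343924917016 [-0.11  0.78 -0.7   1.7   0.62  0.89  2.15]
```

Request:
jog_arm(series=[[-0.001,0.0008,0.015,0,0,0,0.5],[0,0,0.015,0,0,0,0.5],[0,0,0.01,0,0,0,0.5],[0,0,0.004,0,0,0,0.5],[0,0,0,0,0,0,0.3]])

```text
clock: 34.3
tcp_pos: [574.4, 277.9, 16.6]
tcp_rot: [0.001, 0.736, -0.677, -0.0]
force: [0.5, 0.0, -0.9]
opening: 0.344
grasp_force: 0.0
```

Request:
jog_arm(series=[[0,0,0,0,0,0,0.15],[0,0,0,0,0,0,0],[0,0,0,0,0,0,0],[0,0,0,0,0,0,0],[0,0,0,0,0,0,0]])

```text
clock: 34.8
tcp_pos: [575.0, 278.3, 17.9]
tcp_rot: [-0.0, 0.736, -0.677, 0.0]
force: [-0.6, -1.5, 5.6]
opening: 0.071
grasp_force: 60.4
```

Request:
jog_arm(series=[[0,0,-0.015,0,0,0,0],[0,0,-0.03,0,0,0,0],[0,0,-0.035,0,0,0,0],[0,0,-0.035,0,0,0,0],[0,0,0,0,0,0.1404,0]])

```text
clock: 35.3
tcp_pos: [576.5, 279.8, 138.0]
tcp_rot: [0.004, -0.686, 0.727, -0.0]
force: [0.7, 0.5, -0.6]
opening: 0.074
grasp_force: 59.6
```

Request:
jog_arm(series=[[0,0,0,0,0,0.1404,0],[0,0,0,0,0,0.1404,0],[0,0,0,0,0,0.1404,0],[0,0,0,0,0,0.1404,0],[0,0,0,0,0,0.1404,0]])

```text
clock: 35.8
tcp_pos: [574.5, 278.1, 133.2]
tcp_rot: [0.0, -0.392, 0.92, 0.0]
force: [-0.1, 0.3, -1.9]
opening: 0.075
grasp_force: 59.6
```

Request:
jog_arm(series=[[0,0,0,0,0,0.1404,0],[0,0,0,0,0,0.1404,0],[0,0,0,0,0,0.1404,0],[0,0,0,0,0,0.1404,0],[0,0,0,0,0,0.1404,0]])

```text
clock: 36.3
tcp_pos: [574.5, 278.3, 133.2]
tcp_rot: [-0.0, -0.052, 0.999, 0.0]
force: [-0.3, -0.2, -1.1]
opening: 0.073
grasp_force: 59.6
```

Request:
jog_arm(series=[[0,0,0,0,0,0.1404,0],[0,0,0,0,0,0,0],[0.0004,-0.04,0,0,0,0,0],[0.0004,-0.04,0,0,0,0,0],[0.0004,-0.04,0,0,0,0,0]])

```text
clock: 36.8
tcp_pos: [569.5, 157.1, 132.8]
tcp_rot: [0.0, 0.013, 1.0, 0.0]
force: [1.0, -0.8, -1.5]
opening: 0.076
grasp_force: 59.6
```

Request:
jog_arm(series=[[0.0004,-0.04,0,0,0,0,0],[0.0004,-0.04,0,0,0,0,0],[0.0004,-0.04,0,0,0,0,0],[0.0004,-0.04,0,0,0,0,0],[0.0004,-0.04,0,0,0,0,0]])

```text
clock: 37.3
tcp_pos: [561.3, -43.2, 132.9]
tcp_rot: [0.0, 0.013, 1.0, 0.0]
force: [0.6, -0.9, -0.4]
opening: 0.073
grasp_force: 59.6
```

Request:
jog_arm(series=[[0.0004,-0.04,0,0,0,0,0],[0,-0.015,0,0,0,0,0],[0,0,0,0,0,0,0],[0,0,0,0,0,0,0],[0,0,0,0,0,0,0]])

```text
clock: 37.8
tcp_pos: [559.7, -94.6, 132.6]
tcp_rot: [0.0, 0.014, 1.0, 0.001]
force: [-0.1, -0.4, -1.9]
opening: 0.078
grasp_force: 59.7
```

```bash
python3 - <<'E'
from h import *
s=monitor.get_state(); q=s['tcp_rot'];print(s['tcp_pos'],q.round(4),2*np.arctan2(-q[1],q[2]),s['joint_positions'].round(2))
c=snap('scene','s3'); cv2.imwrite('pics/s3c.png',cv2.resize(c['img'][100:330,60:366,::-1],(798,600),interpolation=cv2.INTER_CUBIC))
E
```

```text
[559.71054968 -94.62590392 132.58416494] [1.000e-04 1.370e-02 9.999e-01 5.000e-04] -0.027484074493369103 [ 0.3   0.54 -0.32  1.84  0.22  0.8   1.41]
```

View pics/s3c.png

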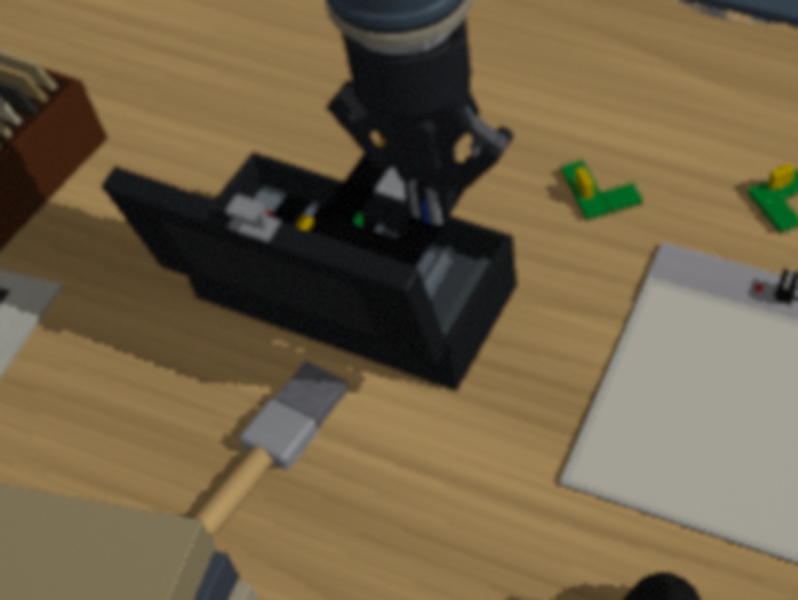

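The view shows the held U over the case, blue rib at (430,210). The red, yellow and green ribs are in the case at (272,213), (305,223) and (358,218). I'm lowering it.

Request:
jog_arm(series=[[0,-0.002,0.025,0,0,0.0035,0],[0,0,0.03,0,0,0,0],[0,0,0.02,0,0,0,0],[0,0,0.01,0,0,0,0],[0,0,0,0,0,0,0]])

```text
clock: 38.35
tcp_pos: [558.9, -97.5, 46.4]
tcp_rot: [-0.001, 0.016, 1.0, 0.0]
force: [-0.0, -0.3, -1.1]
opening: 0.075
grasp_force: 59.6
```

Request:
jog_arm(series=[[0,0,0,0,0,0,0],[0,0,0,0,0,0,0],[0,0,0.002,0,0,0,0],[0,0,0,0,0,0,0],[0,0,0,0,0,0,0]])

```text
clock: 38.85
tcp_pos: [559.5, -98.7, 45.6]
tcp_rot: [0.0, 0.017, 1.0, -0.0]
force: [0.2, -0.7, -1.1]
opening: 0.076
grasp_force: 59.6
```

Request:
jog_arm(series=[[0,0.0018,0,0,0,0,0],[0,0,0.003,0,0,0,0],[0,0,0.003,0,0,0,0],[0,0,0.001,0,0,0,0],[0,0,0,0,0,0,0]])

```text
clock: 39.35
tcp_pos: [559.2, -96.8, 38.0]
tcp_rot: [-0.0, 0.017, 1.0, 0.0]
force: [-0.6, 0.7, -0.5]
opening: 0.077
grasp_force: 59.6
```

Request:
jog_arm(series=[[0,0,0.001,0,0,0,0],[0,0,0.001,0,0,0,0],[0,0,0.0005,0,0,0,0],[0,0,0,0,0,0,0],[0,0,0,0,0,0,0]])

```text
clock: 39.85
tcp_pos: [559.5, -96.9, 35.9]
tcp_rot: [0.0, 0.017, 1.0, -0.0]
force: [-0.0, 0.1, 0.1]
opening: 0.072
grasp_force: 59.7
```

Request:
jog_arm(series=[[0,0,0,0,0,0,0.1],[0,0,0,0,0,0,0.25],[0,0,0,0,0,0,0.25],[0,0,-0.02,0,0,0,0.25],[0,0,-0.035,0,0,0,0.25]])

```text
clock: 40.35
tcp_pos: [557.9, -96.6, 89.6]
tcp_rot: [-0.002, 0.017, 1.0, 0.0]
force: [0.1, 0.1, 0.6]
opening: 0.251
grasp_force: 0.0
```

Request:
jog_arm(series=[[0,0,-0.04,0,0,0,0.25],[0,0,-0.04,0,0,0,0.25],[0,0,-0.04,0,0,0,0.25],[0.006,0.042,-0.01,0,0,0,0.5],[0.006,0.042,0,0,0,0,0.5]])

```text
clock: 40.85
tcp_pos: [551.5, -12.7, 223.3]
tcp_rot: [0.002, 0.019, 1.0, -0.0]
force: [0.7, 1.7, -1.1]
opening: 0.499
grasp_force: 0.0
```

Request:
jog_arm(series=[[0.006,0.042,0,0,0,0,0.5],[0.006,0.042,0,0,0,0,0.5],[0.006,0.042,0,0,0,0,0.5],[0.006,0.042,0,0,0,0,0.5],[0.006,0.042,0,0,0,0,0.5]])

```text
clock: 41.35
tcp_pos: [527.3, 200.0, 221.0]
tcp_rot: [0.0, 0.017, 1.0, -0.0]
force: [0.7, 0.1, -0.0]
opening: 0.497
grasp_force: 0.0
```

Request:
jog_arm(series=[[0.006,0.042,0,0,0,0,0.5],[0,0.03,0,0,0,0,0.5],[0,0,0,0,0,0,0.5],[0,0,0,0,0,0,0.5],[0,0,0,0,0,0,0.5]])

```text
clock: 41.85
tcp_pos: [524.4, 269.1, 220.7]
tcp_rot: [-0.0, 0.018, 1.0, -0.001]
force: [0.9, 0.3, 0.9]
opening: 0.503
grasp_force: 0.0
```

```bash
python3 - <<'E'
from fit import *
s=monitor.get_state(); q=s['tcp_rot'];print(s['tcp_pos'],q.round(4),2*np.arctan2(-q[1],q[2]),s['joint_positions'].round(2))
for cam in('wrist','scene'):
    c=snap(cam,'b1'+cam)
    x,f=fit(c,'bar',(506.9,297.8,.6),6); print(x.round(3),round(f,4))
t=snap('top','t5')
cv2.imwrite('pics/t5c.png',cv2.resize(np.hstack([cv2.convertScaleAbs(t['img'][150:250,300:430,::-1],alpha=1.6)]),(780,600),interpolation=cv2.INTER_CUBIC))
E
```

```text
[524.42312332 269.10756409 220.70298783] [-1.000e-04  1.800e-02  9.998e-01 -6.000e-04] -0.03608066789741823 [-0.3   0.48 -0.39  1.68  0.21  1.03  0.78]
[506.867 297.864   0.605] 0.0508
[506.63  297.535   0.59 ] 0.0409
```

View pics/t5c.png

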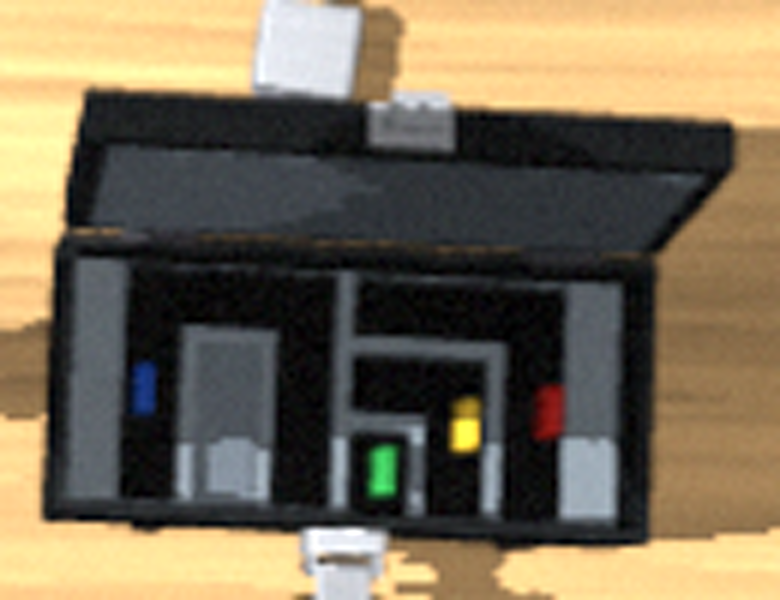

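The crop shows blue (145,388), green (383,470), yellow (466,425) and red (550,412), all flat in their cut-outs. Next is the orange bar.

Request:
jog_arm(series=[[0,0,0,0,0,-0.1276,0.5],[0,0,0,0,0,-0.1276,0.5],[0,0,0,0,0,-0.1276,0.5],[0,0,0,0,0,-0.1276,0.5],[0,0,0,0,0,-0.1276,0.5]])

```text
clock: 42.5
tcp_pos: [524.5, 269.6, 221.0]
tcp_rot: [0.0, -0.299, 0.954, -0.0]
force: [0.0, 0.3, -0.6]
opening: 0.501
grasp_force: 0.0
```

Request:
jog_arm(series=[[-0.0017,0.0335,0.02,0,0,0,0.5],[0,0,0.04,0,0,0,0.5],[0,0,0.04,0,0,0,0.5],[0,0,0.04,0,0,0,0.5],[0,0,0.02,0,0,0,0.5]])

```text
clock: 43.0
tcp_pos: [505.7, 297.1, 57.8]
tcp_rot: [-0.002, -0.297, 0.955, -0.001]
force: [-0.4, 0.8, 0.0]
opening: 0.492
grasp_force: 0.0
```

Request:
jog_arm(series=[[0,0,0,0,0,0,0.5],[0,0,0,0,0,0,0.5],[0,0,0,0,0,0,0.5],[0,0,0,0,0,0,0.5],[0,0,0,0,0,0,0.5]])

```text
clock: 43.5
tcp_pos: [507.2, 299.3, 62.0]
tcp_rot: [0.001, -0.297, 0.955, 0.0]
force: [-0.2, 0.6, 0.7]
opening: 0.5
grasp_force: 0.0
```

Request:
jog_arm(series=[[0.0012,-0.0011,0.015,0,0,0,0.5],[0,0,0.015,0,0,0,0.5],[0,0,0.01,0,0,0,0.5],[0,0,0.0045,0,0,0,0.5],[0,0,0,0,0,0,0.3]])

```text
clock: 44.0
tcp_pos: [505.8, 297.5, 15.6]
tcp_rot: [-0.001, -0.297, 0.955, -0.0]
force: [0.1, -0.0, 0.8]
opening: 0.347
grasp_force: 0.0
```

Request:
jog_arm(series=[[0,0,0,0,0,0,0.15],[0,0,0,0,0,0,0],[0,0,0,0,0,0,0],[0,0,0,0,0,0,0],[0,0,0,0,0,0,0]])

```text
clock: 44.5
tcp_pos: [506.5, 297.8, 16.9]
tcp_rot: [0.0, -0.297, 0.955, 0.0]
force: [-1.0, 0.1, 5.6]
opening: 0.071
grasp_force: 60.2
```

```bash
python3 - <<'E'
from h import *
s=monitor.get_state(); q=s['tcp_rot'];print(s['tcp_pos'],s['opening'],2*np.arctan2(-q[1],q[2]))
E
```

```text
[506.46537064 297.77331834  16.8558874 ] 0.07117018691575923 0.6032783750276776
```

Request:
jog_arm(series=[[0,0,-0.015,0,0,0,0],[0,0,-0.03,0,0,0,0],[0,0,-0.035,0,0,0,0],[0,0,-0.035,0,0,0.1268,0],[0,0,0,0,0,0.1268,0]])

```text
clock: 45.0
tcp_pos: [508.0, 299.3, 136.9]
tcp_rot: [0.003, -0.171, 0.985, 0.002]
force: [-0.7, -0.2, -1.0]
opening: 0.074
grasp_force: 59.5
```

Request:
jog_arm(series=[[0,0,0,0,0,0.1268,0],[0,0,0,0,0,0.1268,0],[0,0,0,0,0,0.1268,0],[-0.0049,-0.04,0,0,0,0,0],[-0.0049,-0.04,0,0,0,0,0]])

```text
clock: 45.5
tcp_pos: [513.0, 217.9, 132.2]
tcp_rot: [0.0, 0.014, 1.0, 0.0]
force: [1.0, -0.2, -0.2]
opening: 0.078
grasp_force: 59.5
```

Request:
jog_arm(series=[[-0.0049,-0.04,0,0,0,0,0],[-0.0049,-0.04,0,0,0,0,0],[-0.0049,-0.04,0,0,0,0,0],[-0.0049,-0.04,0,0,0,0,0],[-0.0049,-0.04,0,0,0,0,0]])

```text
clock: 46.0
tcp_pos: [531.8, 15.2, 132.3]
tcp_rot: [0.0, 0.015, 1.0, 0.0]
force: [0.9, -0.3, -0.2]
opening: 0.077
grasp_force: 59.5
```

Request:
jog_arm(series=[[-0.0049,-0.04,0,0,0,0,0],[-0.0049,-0.04,0,0,0,0,0],[-0.0049,-0.04,0,0,0,0,0],[-0.0028,-0.028,0,0,0,0,0],[0,0,0,0,0,0,0]])

```text
clock: 46.5
tcp_pos: [544.3, -137.2, 131.9]
tcp_rot: [-0.0, 0.019, 1.0, -0.001]
force: [-0.3, -0.3, 0.3]
opening: 0.072
grasp_force: 59.5
```

Request:
jog_arm(series=[[0,0,0,0,0,0,0],[0,0,0,0,0,0,0],[0,0,0,0,0,0,0],[0,0,0,0,0,0,0],[0,0,0,0,0,0,0]])

```text
clock: 47.0
tcp_pos: [544.9, -131.1, 131.5]
tcp_rot: [0.0, 0.015, 1.0, 0.0]
force: [-0.2, -0.1, -0.9]
opening: 0.076
grasp_force: 59.5
```

Right over the seat. I'm descending with pauses to let the arm settle.

Request:
jog_arm(series=[[0,0,0.025,0,0,0,0],[0,0,0.03,0,0,0,0],[0,0,0.02,0,0,0,0],[0,0,0.011,0,0,0,0],[0,0,0,0,0,0,0]])

```text
clock: 47.5
tcp_pos: [544.1, -131.4, 44.2]
tcp_rot: [-0.001, 0.015, 1.0, 0.0]
force: [-0.1, -0.5, 0.6]
opening: 0.075
grasp_force: 59.5
```

Request:
jog_arm(series=[[0,0,0,0,0,0,0],[0,0,0,0,0,0,0],[0,0,0,0,0,0,0],[0,0,0,0,0,0,0],[0,0,0,0,0,0,0]])

```text
clock: 48.0
tcp_pos: [545.0, -131.9, 45.8]
tcp_rot: [0.0, 0.015, 1.0, -0.0]
force: [1.1, 0.6, 0.6]
opening: 0.071
grasp_force: 59.5
```

Request:
jog_arm(series=[[0,0.0005,0.003,0,0,0,0],[0,0,0.003,0,0,0,0],[0,0,0.002,0,0,0,0],[0,0,0,0,0,0,0],[0,0,0,0,0,0,0]])

```text
clock: 48.5
tcp_pos: [544.8, -131.3, 37.2]
tcp_rot: [-0.0, 0.015, 1.0, 0.0]
force: [0.6, 0.4, 0.2]
opening: 0.073
grasp_force: 59.5
```

Request:
jog_arm(series=[[0,0,0.001,0,0,0,0],[0,0,0.001,0,0,0,0],[0,0,0.0005,0,0,0,0],[0,0,0,0,0,0,0],[0,0,0,0,0,0,0]])

```text
clock: 49.0
tcp_pos: [544.9, -131.4, 34.9]
tcp_rot: [0.0, 0.015, 1.0, -0.0]
force: [0.2, 0.3, -0.1]
opening: 0.076
grasp_force: 59.6
```

Request:
jog_arm(series=[[0,0,0,0,0,0,0.1],[0,0,0,0,0,0,0.25],[0,0,0,0,0,0,0.25],[0,0,-0.02,0,0,0,0.25],[0,0,-0.035,0,0,0,0.25]])

```text
clock: 49.5
tcp_pos: [543.4, -131.0, 88.6]
tcp_rot: [-0.002, 0.015, 1.0, 0.0]
force: [0.6, 0.1, 0.5]
opening: 0.25
grasp_force: 0.0
```

Request:
jog_arm(series=[[0,0,-0.04,0,0,0,0.25],[0,0,-0.04,0,0,0,0.25],[0,0,-0.04,0,0,0,0.25],[0.022,-0.023,-0.02,0,0,0,0.1],[0.021,-0.023,0,0,0,0,0]])

```text
clock: 50.0
tcp_pos: [501.8, -176.0, 233.1]
tcp_rot: [0.003, 0.014, 1.0, -0.001]
force: [-0.6, -1.0, -0.5]
opening: 0.001
grasp_force: 0.0
```

Request:
jog_arm(series=[[0,0,0,0,0,0,0],[0,0,0,0,0,0,0],[0,0,0,0,0,0,0],[0,0,0,0,0,0,0],[0,0,0,0,0,0,0]])

```text
clock: 50.5
tcp_pos: [500.9, -175.2, 229.6]
tcp_rot: [-0.0, 0.015, 1.0, 0.0]
force: [-0.4, -0.0, 0.7]
opening: 0.004
grasp_force: 0.0
```

```bash
python3 - <<'E'
from h import *
s=monitor.get_state(); print(s['tcp_pos'],s['opening'])
for n in('wrist','scene'):
    c=snap(n,'l_'+n); q=pix(c,[[470,-178,55]])[0].astype(int); print(n,q)
    x0,y0=q[0]-50,q[1]-50; crop=c['img'][y0:y0+100,x0:x0+100]
    hsv=cv2.cvtColor(crop,cv2.COLOR_RGB2HSV)
    m=(hsv[...,1]>150)&(hsv[...,0]>15)&(hsv[...,0]<35); ys,xs=np.nonzero(m)
    print(len(xs), xs.min()+x0,xs.max()+x0,ys.min()+y0,ys.max()+y0) if len(xs) else 0
    cv2.imwrite(f'pics/l_{n}c.png',cv2.resize(crop[:,:,::-1],(390,390),interpolation=cv2.INTER_CUBIC))
cv2.imwrite('pics/lc.png',np.hstack([cv2.imread('pics/l_wristc.png'),cv2.imread('pics/l_scenec.png')]))
E
```

```text
[ 500.86801893 -175.24977595  229.55557263] 0.003766843347360316
wrist [274 157]
scene [212 165]
154 172 236 151 204
```

View pics/lc.png

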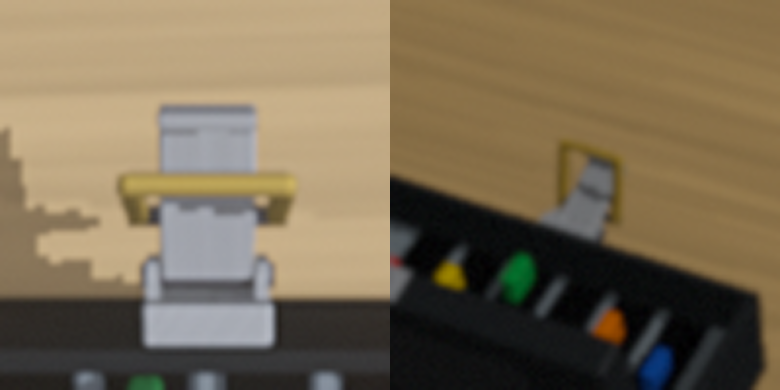

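Left (wrist): the lever runs out to (208,110) and the brass bar is at (208,183). Right (scene): the loop stands up with its bar at (590,153) and the lever tip at (602,160). I'm triangulating these.

```bash
cat > latch.py <<'E'
from h import *
from scipy.optimize import least_squares
X0,Y0=503.3,-178.3
def pts(a,l,hx,hz,y):
    L=np.array([hx,hz]); d=np.array([-np.sin(a),-np.cos(a)]); p=L+14*d; b=p+38*np.array([-np.sin(l-a),np.cos(l-a)]); t=L+42*d
    return np.array([[b[0],y,b[1]],[t[0],y,t[1]],[p[0],y,p[1]]])
E
python3 - <<'E'
from latch import *
w,s=load('l_wrist'),load('l_scene')
P=lambda o,q:np.array(o)+np.array(q)/3.9
def tri(uw,us):
    f=lambda X:np.r_[pix(w,[X])[0]-uw,pix(s,[X])[0]-us]
    r=least_squares(f,[470,-178,70]); return r.x.round(1),r.fun.round(2)
print('bar',tri(P((224,107),(208,183)),P((162,115),(200,153))))
print('tip',tri(P((224,107),(208,112)),P((162,115),(212,160))))
print('bar left end',tri(P((224,107),(122,184)),P((162,115),(175,148))))
print('bar right end',tri(P((224,107),(294,184)),P((162,115),(227,162))))
f=lambda v:np.r_[pix(w,pts(v[0],v[1],488.3,50,v[2]))[:2].ravel()-np.r_[P((224,107),(208,183)),P((224,107),(208,112))],pix(s,pts(v[0],v[1],488.3,50,v[2]))[:2].ravel()-np.r_[P((162,115),(200,153)),P((162,115),(212,162))]]
for a in(1.6,2.2):
    r=least_squares(f,[a,a+.2,-178]); print(r.x.round(3),r.cost,r.fun.round(1),pts(r.x[0],r.x[1],488.3,50,r.x[2]).round(1).tolist())
E
```

```text
bar (array([ 463.7, -175.2,   83.4]), array([ 0.06, -0.04, -0.19,  0.02]))
tip (array([ 450.3, -175. ,   65.5]), array([-0.22,  0.14,  0.63, -0.08]))
bar left end (array([ 463.6, -193.2,   80.4]), array([ 0.43, -0.26, -1.26,  0.05]))
bar right end (array([ 464.5, -157.2,   84. ]), array([-0.14,  0.09,  0.43, -0.06]))
[   1.965    2.292 -174.909] 5.3828195308693845 [ 0.4  0.4 -0.1 -0.7 -0.4 -2.9  0.8 -1. ] [[463.2, -174.9, 91.4], [449.5, -174.9, 66.1], [475.4, -174.9, 55.4]]
[   1.965    2.292 -174.909] 5.38281953141508 [ 0.4  0.4 -0.1 -0.7 -0.4 -2.9  0.8 -1. ] [[463.2, -174.9, 91.4], [449.5, -174.9, 66.1], [475.4, -174.9, 55.4]]
```

Request:
jog_arm(series=[[-0.0376,0.0092,0,0,0,0,0],[-0.0376,0.0092,0,0,0,0,0],[-0.0376,0.0092,0,0,0,0,0],[-0.0376,0.0092,0,0,0,0,0],[-0.0376,0.0092,0,0,0,0,0]])

```text
clock: 51.1
tcp_pos: [691.3, -135.2, 229.6]
tcp_rot: [-0.0, 0.015, 1.0, -0.0]
force: [-0.1, 0.1, 2.0]
opening: 0.0
grasp_force: 0.0
```

Request:
jog_arm(series=[[0,0,0,0,0,0,0],[0,0,0.025,0,0,0,0],[0,0,0.03,0,0,0,0],[0,0,0.021,0,0,0,0],[0,0,0,0,0,0,0]])

```text
clock: 51.6
tcp_pos: [687.6, -135.7, 150.4]
tcp_rot: [-0.003, 0.015, 1.0, 0.0]
force: [0.0, -0.2, -0.2]
opening: -0.002
grasp_force: 0.0
```

Request:
jog_arm(series=[[0.009,0,0,0,0,0,0],[0.009,0,0,0,0,0,0],[0.009,0,0,0,0,0,0],[0.01,0,-0.003,0,0,0,0],[0.01,0,-0.003,0,0,0,0]])

```text
clock: 52.1
tcp_pos: [642.4, -134.4, 160.8]
tcp_rot: [0.001, 0.015, 1.0, -0.0]
force: [2.6, 0.5, -2.8]
opening: -0.002
grasp_force: 1.5
```

Request:
jog_arm(series=[[0.012,0,-0.004,0,0,0,0],[0.01,0,0,0,0,0,0],[0.01,0,0,0,0,0,0],[0.01,0,0.001,0,0,0,0],[0.01,0,0.002,0,0,0,0]])

```text
clock: 52.6
tcp_pos: [590.1, -132.7, 160.8]
tcp_rot: [0.0, 0.015, 1.0, -0.0]
force: [2.3, -0.8, -0.5]
opening: -0.002
grasp_force: 1.1
```

Contact is gentle, so I'm continuing the arc.

Request:
jog_arm(series=[[0.01,0,0.004,0,0,0,0],[0.009,0,0.005,0,0,0,0],[0.009,0,0.006,0,0,0,0],[0.009,0,0.006,0,0,0,0],[0.008,0,0.009,0,0,0,0]])

```text
clock: 53.1
tcp_pos: [544.8, -131.3, 130.5]
tcp_rot: [-0.0, 0.015, 1.0, -0.0]
force: [0.3, -0.4, 1.1]
opening: -0.001
grasp_force: 1.0
```

Request:
jog_arm(series=[[0.006,0,0.009,0,0,0,0],[0.005,0,0.009,0,0,0,0],[0.003,0,0.01,0,0,0,0],[0.003,0,0.01,0,0,0,0],[0.002,0,0.006,0,0,0,0]])

```text
clock: 53.6
tcp_pos: [526.6, -130.8, 85.7]
tcp_rot: [-0.0, 0.015, 1.0, 0.0]
force: [0.7, -0.6, 1.6]
opening: -0.001
grasp_force: 0.7
```

Request:
jog_arm(series=[[0,0,0.002,0,0,0,0],[0,0,0.001,0,0,0,0],[0,0,0,0,0,0,0],[0,0,0,0,0,0,0],[0,0,0,0,0,0,0]])

```text
clock: 54.1
tcp_pos: [526.5, -130.8, 85.0]
tcp_rot: [-0.0, 0.015, 1.0, -0.0]
force: [-7.9, 1.4, 22.1]
opening: 0.0
grasp_force: 10.8
```

Request:
jog_arm(series=[[0,0,-0.015,0,0,0,0],[0,0,-0.03,0,0,0,0.2],[0,0,-0.03,0,0,0,0.5],[0.03,-0.023,0,0,0,0,0.7],[0.0311,-0.0234,0,0,0,0,0.7]])

```text
clock: 54.6
tcp_pos: [465.1, -175.2, 159.5]
tcp_rot: [0.001, 0.014, 1.0, -0.0]
force: [0.3, -0.4, -0.5]
opening: 0.679
grasp_force: 0.0
```

Request:
jog_arm(series=[[0,0,0,0,0,0,0.7],[0,0,0,0,0,0,0.7],[0,0,0,0,0,0,0.7],[0,0,0,0,0,0,0.7],[0,0,0,0,0,0,0.7]])

```text
clock: 55.1
tcp_pos: [465.0, -174.6, 158.7]
tcp_rot: [0.0, 0.015, 1.0, 0.0]
force: [0.0, 0.9, 0.4]
opening: 0.696
grasp_force: 0.0
```

```bash
python3 - <<'E'
from latch import *
s=monitor.get_state(); print(s['tcp_pos'],s['tcp_rot'].round(4),s['joint_positions'].round(2))
c=snap('wrist','h_w'); d=snap('scene','h_s')
S=d['img']; hsv=cv2.cvtColor(S,cv2.COLOR_RGB2HSV)[140:185,190:240]
for n in('l_scene','h_s'):
    hh=cv2.cvtColor(load(n)['img'],cv2.COLOR_RGB2HSV)[140:185,190:240]; m=(hh[...,1]>150)&(hh[...,0]>18)&(hh[...,0]<32); ys,xs=np.nonzero(m); print(n,len(xs),(xs.mean()+190).round(1) if len(xs) else 0,(ys.mean()+140).round(1) if len(xs) else 0)
a=c['img'];q=pix(c,[[475,-176,70]])[0].astype(int);print(q)
x0,y0=q[0]-62,max(q[1]-75,0); A=cv2.resize(a[y0:y0+150,x0:x0+125,::-1],(500,600),interpolation=cv2.INTER_CUBIC)
B=cv2.resize(S[130:230,180:230+0,::-1],(300,600),interpolation=cv2.INTER_CUBIC); print(x0,y0)
cv2.imwrite('pics/hook.png',np.hstack([A,B]))
E
```

```text
[ 465.03374619 -174.58684462  158.70139515] [1.000e-04 1.470e-02 9.999e-01 2.000e-04] [ 0.55  0.42 -0.4   1.99  0.22  0.78  1.57]
l_scene 93 212.1 158.7
h_s 71 213.8 157.9
[277 230]
215 155
```

Request:
jog_arm(series=[[0.007,-0.001,0.02,0,0,0,0.7],[0,0,0.025,0,0,0,0.7],[0,0,0.02,0,0,0,0.7],[0,0,0.015,0,0,0,0.7],[0,0,0.004,0,0,0,0.7]])

```text
clock: 55.7
tcp_pos: [456.7, -175.6, 73.5]
tcp_rot: [-0.001, 0.015, 1.0, 0.0]
force: [-0.8, 1.4, -0.3]
opening: 0.701
grasp_force: 0.0
```

Request:
jog_arm(series=[[0,0,0,0,0,0,0.7],[0,0,0,0,0,0,0.6],[0,0,0,0,0,0,0.55],[0,0,0,0,0,0,0.5],[0,0,0,0,0,0,0.45]])

```text
clock: 56.2
tcp_pos: [457.5, -175.6, 75.3]
tcp_rot: [0.0, 0.015, 1.0, 0.0]
force: [-0.1, 3.0, 1.4]
opening: 0.449
grasp_force: 1.2
```

Request:
jog_arm(series=[[0,0,0,0,0,0,0.35],[0,0,0,0,0,0,0.35],[0,0,0,0,0,0,0.35],[0,0,0,0,0,0,0.35],[0,0,0,0,0,0,0.35]])

```text
clock: 56.7
tcp_pos: [457.4, -175.5, 74.9]
tcp_rot: [-0.0, 0.015, 1.0, 0.0]
force: [0.0, 4.9, 2.1]
opening: 0.406
grasp_force: 59.5
```

Request:
jog_arm(series=[[-0.004,0.001,0,0,0,0,0.35],[-0.004,0,0,0,0,0,0.35],[-0.004,0,0,0,0,0,0.35],[0,0,-0.004,0,0,0,0.35],[0,0,-0.004,0,0,0,0.35]])

```text
clock: 57.2
tcp_pos: [468.5, -175.6, 82.5]
tcp_rot: [-0.001, 0.015, 1.0, 0.0]
force: [-3.2, 1.1, -6.0]
opening: 0.407
grasp_force: 60.3
```

Request:
jog_arm(series=[[0,0,0,0,0,0,0.35],[0,0,0,0,0,0,0.35],[0,0,0,0,0,0,0.35],[0,0,0,0,0,0,0.35],[0,0,0,0,0,0,0.35]])

```text
clock: 57.7
tcp_pos: [469.2, -175.6, 83.2]
tcp_rot: [0.0, 0.015, 1.0, -0.0]
force: [-4.7, 2.4, 2.7]
opening: 0.41
grasp_force: 61.1
```

```bash
python3 - <<'E'
from latch import *
s=monitor.get_state(); print(s['tcp_pos'],s['force'].round(1),s['opening'])
d=snap('scene','k_s'); c=snap('wrist','k_w')
hh=cv2.cvtColor(d['img'],cv2.COLOR_RGB2HSV)[140:190,190:245]; m=(hh[...,1]>150)&(hh[...,0]>18)&(hh[...,0]<32); ys,xs=np.nonzero(m); print(len(xs),xs.min()+190,xs.max()+190,ys.min()+140,ys.max()+140)
w=c['img']; hh=cv2.cvtColor(w,cv2.COLOR_RGB2HSV); q=pix(c,[[475,-176,90]])[0].astype(int); print(q)
for v in range(q[1]-30,q[1]+60,3): print(v, w[v,q[0]-4].tolist(), hh[v,q[0]-4].tolist())
E
```

```text
[ 469.22685126 -175.59845627   83.212721  ] [-4.7  2.4  2.7] 0.409550782234137
46 202 220 151 169
[278 293]
263 [98, 98, 103] [120, 12, 103]
266 [99, 100, 104] [114, 12, 104]
269 [97, 99, 103] [110, 15, 103]
272 [97, 99, 104] [111, 17, 104]
275 [102, 104, 110] [113, 19, 110]
278 [132, 135, 143] [112, 20, 143]
281 [127, 130, 137] [111, 19, 137]
284 [134, 137, 145] [112, 19, 145]
287 [84, 84, 90] [120, 17, 90]
290 [85, 86, 91] [115, 17, 91]
293 [103, 88, 52] [21, 126, 103]
296 [116, 98, 57] [21, 130, 116]
299 [123, 105, 60] [21, 131, 123]
302 [111, 98, 67] [21, 101, 111]
305 [162, 167, 176] [109, 20, 176]
308 [165, 168, 178] [113, 19, 178]
311 [160, 164, 171] [109, 16, 171]
314 [160, 164, 172] [110, 18, 172]
317 [159, 164, 172] [108, 19, 172]
320 [156, 161, 169] [108, 20, 169]
323 [161, 165, 173] [110, 18, 173]
326 [161, 165, 175] [111, 20, 175]
329 [118, 120, 129] [115, 22, 129]
332 [91, 94, 100] [110, 23, 100]
335 [109, 111, 118] [113, 19, 118]
338 [156, 159, 168] [113, 18, 168]
341 [32, 35, 39] [107, 46, 39]
344 [41, 45, 49] [105, 42, 49]
347 [42, 45, 49] [107, 36, 49]
350 [43, 45, 50] [111, 36, 50]
```

```bash
python3 - <<'E'
from latch import *
c=load('k_w'); s=load('k_s')
for v in(293,297.5,303,304,328,337,340): print(v,[world(c,[(277,v)],z)[0][0].round(1) for z in(74,78,84,88,94)])
A=cv2.resize(c['img'][255:360,212:344,::-1],(528,420),interpolation=cv2.INTER_CUBIC)
B=cv2.resize(s['img'][130:200,180:226,::-1],(276,420),interpolation=cv2.INTER_CUBIC)
cv2.imwrite('pics/hook.png',cv2.convertScaleAbs(np.hstack([A,B]),alpha=1.3))
E
```

```text
293 [np.float64(483.8), np.float64(481.6), np.float64(478.2), np.float64(476.0), np.float64(472.7)]
297.5 [np.float64(486.2), np.float64(483.9), np.float64(480.5), np.float64(478.2), np.float64(474.8)]
303 [np.float64(489.3), np.float64(486.9), np.float64(483.3), np.float64(481.0), np.float64(477.4)]
304 [np.float64(489.8), np.float64(487.4), np.float64(483.9), np.float64(481.5), np.float64(477.9)]
328 [np.float64(503.5), np.float64(500.7), np.float64(496.6), np.float64(493.9), np.float64(489.8)]
337 [np.float64(508.8), np.float64(505.9), np.float64(501.6), np.float64(498.7), np.float64(494.4)]
340 [np.float64(510.6), np.float64(507.6), np.float64(503.3), np.float64(500.3), np.float64(495.9)]
```

View pics/hook.png

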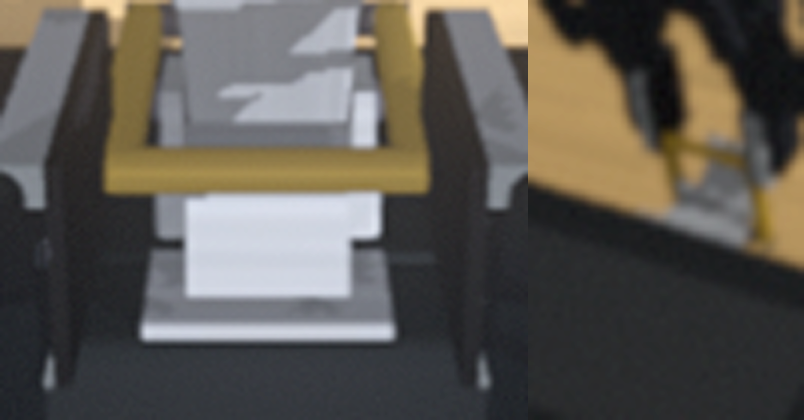

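The left crop shows the brass bar at (265,170) just above and in front of the white keeper trough (268,245), with the lid plate behind at (268,330). The right crop shows the fingers pinching the loop. Next I'm carrying the bar over the lip and down.

Request:
jog_arm(series=[[-0.004,0,0,0,0,0,0.35],[-0.004,0,0,0,0,0,0.35],[-0.004,0,0,0,0,0,0.35],[-0.004,0,0,0,0,0,0.35],[0,0,0,0,0,0,0.35]])

```text
clock: 58.3
tcp_pos: [485.2, -176.2, 83.0]
tcp_rot: [-0.0, 0.015, 1.0, -0.0]
force: [-6.1, 1.0, 2.1]
opening: 0.405
grasp_force: 59.6
```

```bash
python3 - <<'E'
from latch import *
s=monitor.get_state(); print(s['tcp_pos'],s['force'].round(1),s['opening'])
c=snap('wrist','k_w2'); w=c['img']; hh=cv2.cvtColor(w,cv2.COLOR_RGB2HSV); q=pix(c,[[490,-176,90]])[0].astype(int); print(q)
u=q[0]
for v in range(q[1]-30,q[1]+40,3): print(v, w[v,u].tolist(), [world(c,[(u,v)],z)[0][0].round(1) for z in(78,84,92)])
E
```

```text
[ 485.169084   -176.18597237   82.99598528] [-6.1  1.   2.1] 0.4047780380467226
[280 291]
261 [95, 96, 101] [np.float64(481.0), np.float64(478.3), np.float64(474.8)]
264 [96, 98, 103] [np.float64(482.5), np.float64(479.8), np.float64(476.1)]
267 [99, 101, 108] [np.float64(484.0), np.float64(481.2), np.float64(477.5)]
270 [116, 118, 125] [np.float64(485.5), np.float64(482.6), np.float64(478.9)]
273 [116, 119, 126] [np.float64(487.0), np.float64(484.1), np.float64(480.2)]
276 [126, 129, 136] [np.float64(488.5), np.float64(485.6), np.float64(481.6)]
279 [128, 131, 139] [np.float64(490.1), np.float64(487.0), np.float64(483.0)]
282 [121, 124, 132] [np.float64(491.6), np.float64(488.5), np.float64(484.4)]
285 [112, 95, 54] [np.float64(493.2), np.float64(490.0), np.float64(485.8)]
288 [127, 109, 60] [np.float64(494.7), np.float64(491.5), np.float64(487.2)]
291 [133, 113, 62] [np.float64(496.3), np.float64(493.0), np.float64(488.7)]
294 [119, 102, 61] [np.float64(497.9), np.float64(494.6), np.float64(490.1)]
297 [168, 173, 183] [np.float64(499.5), np.float64(496.1), np.float64(491.5)]
300 [152, 156, 165] [np.float64(501.1), np.float64(497.6), np.float64(493.0)]
303 [101, 103, 110] [np.float64(502.7), np.float64(499.2), np.float64(494.4)]
306 [119, 122, 130] [np.float64(504.3), np.float64(500.7), np.float64(495.9)]
309 [170, 173, 182] [np.float64(506.0), np.float64(502.3), np.float64(497.4)]
312 [39, 40, 43] [np.float64(507.6), np.float64(503.9), np.float64(498.9)]
315 [44, 48, 52] [np.float64(509.2), np.float64(505.4), np.float64(500.4)]
318 [45, 48, 52] [np.float64(510.9), np.float64(507.0), np.float64(501.9)]
321 [47, 49, 53] [np.float64(512.6), np.float64(508.6), np.float64(503.4)]
324 [47, 49, 53] [np.float64(514.3), np.float64(510.2), np.float64(504.9)]
327 [44, 47, 52] [np.float64(516.0), np.float64(511.9), np.float64(506.4)]
330 [44, 47, 52] [np.float64(517.7), np.float64(513.5), np.float64(508.0)]
```

Request:
jog_arm(series=[[-0.0025,0,0,0,0,0,0.35],[0,0,0.003,0,0,0,0.35],[0,0,0.003,0,0,0,0.35],[0,0,0.003,0,0,0,0.35],[0,0,0,0,0,0,0.35]])

```text
clock: 58.85
tcp_pos: [488.0, -176.2, 73.6]
tcp_rot: [0.0, 0.015, 1.0, -0.0]
force: [-1.7, -0.7, -1.9]
opening: 0.398
grasp_force: 59.9
```

Request:
jog_arm(series=[[0,0,0.002,0,0,0,0.35],[0,0,0.001,0,0,0,0.35],[0,0,0.001,0,0,0,0.35],[0,0,0,0,0,0,0.35],[0,0,0,0,0,0,0.35]])

```text
clock: 59.35
tcp_pos: [488.2, -176.2, 69.9]
tcp_rot: [0.0, 0.015, 1.0, -0.0]
force: [0.6, -2.4, -0.5]
opening: 0.404
grasp_force: 59.7
```

Request:
jog_arm(series=[[0,0,0.001,0,0,0,0.35],[0,0,0.001,0,0,0,0.35],[0,0,0.001,0,0,0,0.35],[0,0,0,0,0,0,0.35],[0,0,0,0,0,0,0.35]])

```text
clock: 59.85
tcp_pos: [488.5, -176.2, 68.0]
tcp_rot: [0.001, 0.015, 1.0, -0.0]
force: [-5.1, -0.0, 18.0]
opening: 0.408
grasp_force: 60.7
```

```bash
python3 - <<'E'
from latch import *
s=monitor.get_state(); print(s['tcp_pos'],s['force'].round(1),s['opening'])
c=snap('wrist','k_w3'); w=c['img']; q=pix(c,[[490,-176,80]])[0].astype(int); u=q[0]; print(q)
for v in range(q[1]-36,q[1]+40,3): print(v, w[v,u].tolist(), w[v,u-24].tolist(),[world(c,[(u,v)],z)[0][0].round(1) for z in(78,84,92)])
E
```

```text
[ 488.5096138  -176.20483249   68.04012106] [-5.1 -0.  18. ] 0.407526384094246
[280 290]
254 [118, 120, 127] [88, 89, 94] [np.float64(474.5), np.float64(472.0), np.float64(468.6)]
257 [76, 75, 80] [70, 68, 73] [np.float64(475.9), np.float64(473.3), np.float64(469.8)]
260 [69, 68, 73] [71, 70, 75] [np.float64(477.2), np.float64(474.6), np.float64(471.0)]
263 [92, 94, 98] [83, 84, 89] [np.float64(478.5), np.float64(475.8), np.float64(472.2)]
266 [95, 97, 101] [93, 94, 100] [np.float64(479.9), np.float64(477.1), np.float64(473.4)]
269 [94, 97, 102] [95, 97, 102] [np.float64(481.3), np.float64(478.4), np.float64(474.6)]
272 [94, 96, 102] [93, 95, 101] [np.float64(482.6), np.float64(479.7), np.float64(475.9)]
275 [96, 99, 104] [97, 98, 105] [np.float64(484.0), np.float64(481.0), np.float64(477.1)]
278 [116, 118, 126] [115, 118, 126] [np.float64(485.4), np.float64(482.3), np.float64(478.3)]
281 [114, 116, 124] [114, 117, 125] [np.float64(486.8), np.float64(483.7), np.float64(479.6)]
284 [126, 108, 61] [126, 109, 62] [np.float64(488.2), np.float64(485.0), np.float64(480.8)]
287 [125, 123, 1
[... 663 characters left out ...]
114, 117, 125] [np.float64(499.6), np.float64(496.0), np.float64(491.1)]
311 [108, 111, 118] [103, 106, 113] [np.float64(501.1), np.float64(497.4), np.float64(492.4)]
314 [88, 91, 97] [87, 90, 96] [np.float64(502.6), np.float64(498.8), np.float64(493.7)]
317 [90, 93, 98] [89, 92, 98] [np.float64(504.1), np.float64(500.2), np.float64(495.0)]
320 [114, 117, 124] [113, 116, 124] [np.float64(505.6), np.float64(501.6), np.float64(496.4)]
323 [65, 67, 73] [65, 67, 73] [np.float64(507.1), np.float64(503.1), np.float64(497.7)]
326 [34, 36, 38] [30, 32, 36] [np.float64(508.6), np.float64(504.5), np.float64(499.1)]
329 [32, 35, 37] [32, 34, 37] [np.float64(510.1), np.float64(506.0), np.float64(500.5)]
```

The bar is hidden behind the lip (v≈285) with 18 N of contact, so it is seated in the trough. I'm releasing it and setting up for the lever.

Request:
jog_arm(series=[[0,0,-0.001,0,0,0,0.45],[0,0,0,0,0,0,0.6],[0,0,0,0,0,0,0.6],[0,0,0,0,0,0,0.65],[0,0,-0.01,0,0,0,0.65]])

```text
clock: 60.4
tcp_pos: [487.1, -175.7, 77.1]
tcp_rot: [-0.001, 0.015, 1.0, 0.0]
force: [-0.4, -0.0, 0.9]
opening: 0.648
grasp_force: 0.0
```

Request:
jog_arm(series=[[0,0,-0.02,0,0,0,0.65],[0,0,-0.03,0,0,0,0.65],[0,0,-0.03,0,0,0,0.5],[0.015,0,0,0,0,0,0.2],[0.02,0,0,0,0,0,0]])

```text
clock: 60.9
tcp_pos: [453.8, -174.9, 159.4]
tcp_rot: [0.002, 0.015, 1.0, -0.0]
force: [-0.2, -0.3, 0.2]
opening: 0.17
grasp_force: 0.0
```

Request:
jog_arm(series=[[0.02,0,0,0,0,0,0],[0.01,0,0,0,0,0,0],[0,0,0,0,-0.1,0,0],[0,0,0,0,-0.1,0,0],[0,0,0,0,-0.1,0,0]])

```text
clock: 61.4
tcp_pos: [423.7, -174.1, 158.8]
tcp_rot: [0.152, 0.015, 0.988, -0.003]
force: [-0.7, 0.1, 0.6]
opening: 0.005
grasp_force: 0.0
```

```bash
python3 - <<'E'
from latch import *
s=monitor.get_state(); print(s['tcp_pos'],s['tcp_rot'].round(3),s['force'].round(1),s['opening'],s['joint_positions'].round(2))
d=snap('scene','m_s'); c=snap('wrist','m_w')
hh=cv2.cvtColor(d['img'],cv2.COLOR_RGB2HSV)[140:190,190:245]; m=(hh[...,1]>130)&(hh[...,0]>18)&(hh[...,0]<32); ys,xs=np.nonzero(m); print(len(xs),(xs.min()+190,xs.max()+190,ys.min()+140,ys.max()+140) if len(xs) else 0)
print('pred bar',pix(d,[[488,-176,78]]), pix(c,[[488,-176,78],[455,-175,24],[450,-175,30]]))
w=c['img']; q=pix(c,[[488,-176,78]])[0].astype(int); u=q[0]
for v in range(max(q[1]-110,0),min(q[1]+40,419),4): print(v, w[v,u].tolist(), end=' ')
E
```

```text
[ 423.68401965 -174.09031054  158.81912595] [ 0.152  0.015  0.988 -0.003] [-0.7  0.1  0.6] 0.005114433552543926 [ 0.74  0.27 -0.47  2.32  0.16  0.29  1.7 ]
45 (np.int64(200), np.int64(217), np.int64(161), np.int64(171))
pred bar [[207.87430665 163.81816949]] [[279.18162308 266.36656501]
 [279.08059103 191.64918877]
 [278.90198797 190.00996016]]
156 [197, 174, 136] 160 [197, 174, 135] 164 [196, 173, 135] 168 [191, 167, 130] 172 [206, 182, 144] 176 [207, 183, 145] 180 [205, 182, 143] 184 [201, 177, 140] 188 [198, 174, 136] 192 [171, 174, 181] 196 [154, 156, 162] 200 [171, 174, 181] 204 [170, 173, 180] 208 [171, 173, 182] 212 [171, 174, 182] 216 [171, 174, 182] 220 [171, 174, 182] 224 [171, 174, 182] 228 [171, 175, 184] 232 [171, 174, 183] 236 [172, 175, 184] 240 [173, 176, 185] 244 [72, 71, 77] 248 [118, 120, 127] 252 [113, 115, 123] 256 [84, 85, 91] 260 [39, 37, 38] 264 [37, 37, 37] 268 [35, 34, 35] 272 [37, 34, 37] 276 [33, 33, 35] 280 [33, 33, 35] 284 [32, 32, 35] 288 [29, 30, 33] 292 [29, 30, 32] 296 [37, 38, 41] 300 [37, 37, 41] 304 [35, 35, 39]
```

Request:
jog_arm(series=[[-0.0067,0,0.0021,0,0,0,0],[0.009,0,0.0286,0,0,0,0],[0.009,0,0.0286,0,0,0,0],[0.009,0,0.0286,0,0,0,0],[0,0,0,0,0,0,0]])

```text
clock: 62.0
tcp_pos: [425.8, -179.5, 105.0]
tcp_rot: [0.139, 0.015, 0.99, -0.009]
force: [0.2, 0.3, 0.3]
opening: -0.0
grasp_force: 0.0
```

```bash
python3 - <<'E'
from latch import *
s=monitor.get_state(); print(s['tcp_pos'],s['tcp_rot'].round(3),s['force'].round(1),s['joint_positions'].round(2))
E
```

```text
[ 425.84721601 -179.49302527  104.97800804] [ 0.139  0.015  0.99  -0.009] [0.2 0.3 0.3] [ 0.7   0.4  -0.47  2.36  0.68  0.19  1.18]
```

Request:
jog_arm(series=[[0,0,0,-0.018,0.09,0,0],[0,0,0,0,0.09,0,0],[0,0.005,0,0,0.1,0,0],[0,0,0,0,0,0,0],[0,0,0,0,0,0,0]])

```text
clock: 62.5
tcp_pos: [425.4, -173.1, 106.1]
tcp_rot: [0.002, 0.014, 1.0, 0.003]
force: [0.1, -0.5, -0.2]
opening: 0.003
grasp_force: 0.0
```

```bash
python3 - <<'E'
from latch import *
s=monitor.get_state(); print(s['tcp_pos'],s['tcp_rot'].round(3),s['force'].round(1),s['joint_positions'].round(2))
E
```

```text
[ 425.39673799 -173.11889919  106.07781544] [0.002 0.014 1.    0.003] [ 0.1 -0.5 -0.2] [ 0.77  0.5  -0.67  2.13  0.49  0.67  1.3 ]
```

Request:
jog_arm(series=[[-0.006,-0.001,0.02,0,0,0,0],[0,0,0.025,0,0,0,0],[0,0,0.025,0,0,0,0],[0,0,0.012,0,0,0,0],[0,0,0,0,0,0,0]])

```text
clock: 63.0
tcp_pos: [429.1, -174.6, 23.1]
tcp_rot: [-0.0, 0.015, 1.0, 0.002]
force: [0.8, 0.7, 0.2]
opening: 0.001
grasp_force: 0.0
```

```bash
python3 - <<'E'
from latch import *
s=monitor.get_state(); print(s['tcp_pos'],s['tcp_rot'].round(3),s['force'].round(1),s['joint_positions'].round(2))
E
```

```text
[ 429.14539492 -174.59088279   23.14553558] [-0.     0.015  1.     0.002] [0.8 0.7 0.2] [ 0.64  0.63 -0.52  2.19  0.68  0.48  1.13]
```

Request:
jog_arm(series=[[-0.005,0,0,0,0,0,0],[-0.005,0,0,0,0,0,0],[-0.005,0,0,0,0,0,0],[-0.004,0,0,0,0,0,0],[0,0,0,0,0,0,0]])

```text
clock: 63.5
tcp_pos: [449.5, -175.8, 24.1]
tcp_rot: [0.001, 0.015, 1.0, 0.002]
force: [-3.0, 0.3, 2.1]
opening: -0.002
grasp_force: 1.5
```

Request:
jog_arm(series=[[-0.004,0,0,0,0,0,0],[-0.004,0,0,0,0,0,0],[-0.003,0,0,0,0,0,0],[0,0,0,0,0,0,0],[0,0,0,0,0,0,0]])

```text
clock: 64.0
tcp_pos: [460.2, -175.9, 23.8]
tcp_rot: [0.001, 0.015, 1.0, 0.002]
force: [-4.3, -1.9, -0.1]
opening: -0.001
grasp_force: 1.5
```

Request:
jog_arm(series=[[0,0,0,0,-0.07,0,0],[0,0,0,0,-0.07,0,0],[-0.003,0,0,0,0,0,0],[-0.003,0,0,0,0,0,0],[0,0,0,0,0,0,0]])

```text
clock: 64.5
tcp_pos: [467.1, -176.2, 24.9]
tcp_rot: [0.07, 0.015, 0.997, 0.001]
force: [-2.5, -0.6, 0.3]
opening: 0.002
grasp_force: 1.4
```

```bash
python3 - <<'E'
from latch import *
s=monitor.get_state(); print(s['tcp_pos'],s['tcp_rot'].round(3),s['force'].round(1),s['joint_positions'].round(2))
E
```

```text
[ 467.05969134 -176.1619538    24.85749626] [0.07  0.015 0.997 0.001] [-2.5 -0.6  0.3] [ 0.59  0.61 -0.43  2.22  0.79  0.29  1.03]
```

Request:
jog_arm(series=[[-0.003,0,0.0006,0,0,0,0],[-0.003,0,0.0006,0,0,0,0],[-0.002,0,0.0005,0,0,0,0],[0,0,0,0,0,0,0],[0,0,0,0,0,0,0]])

```text
clock: 65.0
tcp_pos: [474.2, -176.4, 24.1]
tcp_rot: [0.07, 0.015, 0.997, 0.001]
force: [-4.1, -0.1, 2.0]
opening: 0.005
grasp_force: 2.3
```

Request:
jog_arm(series=[[-0.002,0,0.0003,0,0,0,0],[-0.001,0,0,0,0,0,0],[0,0,0,0,0,0,0],[0,0,0,0,0,0,0],[0,0,0,0,0,0,0]])

```text
clock: 65.5
tcp_pos: [474.4, -176.5, 23.8]
tcp_rot: [0.068, 0.015, 0.998, 0.001]
force: [-13.2, 2.4, 8.6]
opening: 0.006
grasp_force: 6.5
```

Request:
jog_arm(series=[[-0.002,0,0,0,0,0,0],[-0.001,0,0,0,0,0,0],[0,0,0,0,0,0,0],[0,0,0,0,0,0,0],[0,0,0,0,0,0,0]])

```text
clock: 66.0
tcp_pos: [474.6, -176.5, 23.8]
tcp_rot: [0.066, 0.016, 0.998, 0.0]
force: [-20.8, 3.8, 16.0]
opening: 0.005
grasp_force: 10.6
```

Request:
jog_arm(series=[[0.01,0,0,0,0,0,0],[0.015,0,0,0,0,0,0],[0.015,0,0,0,0.07,0,0],[0,0,-0.03,0,0.07,0,0],[0,0,-0.04,0,0,0,0]])

```text
clock: 66.5
tcp_pos: [440.1, -174.4, 89.4]
tcp_rot: [-0.0, 0.015, 1.0, 0.004]
force: [0.7, -0.3, 0.9]
opening: 0.001
grasp_force: 0.0
```

Request:
jog_arm(series=[[0,0,-0.04,0,0,0,0],[0,0,-0.04,0,0,0,0],[-0.02,0,-0.03,0,0,0,0],[-0.02,0,0,0,0,0,0],[0,0,0,0,0,0,0]])

```text
clock: 67.0
tcp_pos: [482.2, -177.3, 200.7]
tcp_rot: [0.004, 0.015, 1.0, 0.002]
force: [-0.2, -0.1, -0.5]
opening: -0.0
grasp_force: 0.0
```

```bash
python3 - <<'E'
from latch import *
s=monitor.get_state(); print(s['tcp_pos'],s['tcp_rot'].round(3),s['force'].round(1),s['opening'])
d=snap('scene','n_s'); c=snap('wrist','n_w'); w=c['img']
for a in(0,.35,.9): 
    P=np.array([[488.3-42*np.sin(a),-176,50-42*np.cos(a)],[488.3-42*np.sin(a)-8*np.cos(a),-176,50-42*np.cos(a)+8*np.sin(a)]]); print(a,pix(c,P).round(1).tolist())
q=pix(c,[[488,-176,78],[484,-176,84],[488,-176,50]]).round(1); print(q.tolist()); u=int(q[0][0])-2
print([(v,w[v,u].tolist()) for v in range(int(q[0][1])-60,int(q[0][1])+40,3)])
hsv=cv2.cvtColor(w,cv2.COLOR_RGB2HSV); y0=int(q[0][1]); reg=hsv[y0-50:y0+30,u-45:u+45]; m=(reg[...,0]>16)&(reg[...,0]<28)&(reg[...,1]>105); ys,xs=np.nonzero(m); print('brass',len(xs),[(r+y0-50,int(m[r].sum())) for r in range(0,80,3)])
E
```

```text
[ 482.21043417 -177.25779208  200.72389757] [0.004 0.015 1.    0.002] [-0.2 -0.1 -0.5] -0.0003189275040724409
0 [[279.1, 194.0], [278.9, 186.0]]
0.35 [[278.7, 180.0], [278.5, 172.8]]
0.9 [[278.2, 162.9], [278.1, 158.3]]
[[279.8, 213.9], [279.7, 211.1], [279.5, 204.7]]
[(153, [199, 175, 137]), (156, [201, 177, 139]), (159, [202, 177, 139]), (162, [199, 176, 138]), (165, [195, 171, 133]), (168, [193, 170, 132]), (171, [194, 170, 132]), (174, [194, 171, 133]), (177, [191, 168, 129]), (180, [187, 164, 127]), (183, [182, 158, 121]), (186, [160, 163, 171]), (189, [170, 173, 180]), (192, [122, 123, 127]), (195, [106, 105, 109]), (198, [107, 107, 110]), (201, [138, 141, 148]), (204, [97, 96, 100]), (207, [107, 108, 112]), (210, [165, 169, 178]), (213, [182, 161, 103]), (216, [166, 148, 107]), (219, [172, 176, 185]), (222, [174, 177, 186]), (225, [172, 175, 184]), (228, [175, 178, 187]), (231, [114, 116, 123]), (234, [144, 147, 155]), (237, [46, 47, 48]), (240, [50, 51, 52]), (243, [50, 51, 54]), (246, [49, 51, 53]), (249, [49, 50, 51]), (252, [48, 50, 52])]
brass 255 [(163, 0), (166, 0), (169, 0), (172, 0), (175, 0), (178, 0), (181, 0), (184, 0), (187, 0), (190, 0), (193, 0), (196, 0), (199, 0), (202, 0), (205, 2), (208, 10), (211, 16), (214, 49), (217, 9), (220, 0), (223, 0), (226, 0), (229, 0), (232, 0), (235, 0), (238, 0), (241, 0)]
```

The lever lip is at v≈186, which matches the prediction for a flat lever. The brass bar is at v≈214 behind the keeper lip, so the case is locked, and nothing touches the robot.

```bash
python3 -c "
from station import order; print(order.close_job())"
```

```text
the job is handed in; nothing more can be done
None
```

The job is handed in: dimmer at its off stop, all five masks in their cut-outs (the orange bar's confirmed by height and contact force only), lid shut, loop hooked, lever flat, loupe, blower and brush never approached.

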